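Uncouple the inline filter and stand it on the balance

ROBOT

A 6-joint arm with a two-finger parallel gripper is mounted at the origin on a cart in front of the work surface, level with it; the furniture and walls round the work are solid. World frame = base frame: x ahead of the robot, y to its left, z up, the work surface at z = 0. Lengths are in m, angles in rad, forces in N, time in s.
With the tool pointing down it reaches from about 0.35 to 0.975 m from the base axis. Payload 4.9 kg.
Tool frame: the origin (TCP) lies at the very end of the fingers, on their centre line; the grasp point (between the pads) lies 19 mm behind it (manip.hold_point_z is the distance from the TCP to the grasp point, in m); z points along the fingers, y is the direction in which the jaws open and shut (so a half turn about z gives the same grasp; the last joint's range is limited). The gripper opens to 85 mm and grips with 20 to 120 N. Pads are 22 mm wide; open, the fingers measure 114 mm over their backs; the gripper's body (76 mm by 85 mm) begins 54 mm behind the grasp point. The pads swing forward as they close: fully open they stand 13 mm farther back than shut.
Start: joints at [-0.119, 0.053, 1.613, -0, 1.476, -0.119], TCP at [0.625, 0, 0.231] pointing down, gripper open.
Joint ranges: [-3.01, 3.01], [-1.01, 2.22], [0.06, 2.58], [-1.02, 4.17], [0.09, 2.62], [-3.14, 3.14]. Speed limits (rad/s): [2.57, 2.57, 3.14, 3.14, 3.14, 3.14].

INTERFACE

Orientations are given as a unit quaternion [w, x, y, z].
In Python, from plant import manip gives the robot as it stands. The module is installed in compiled form; this text tells all that it offers.
- The arm moves only by the shell command python3 -m creep 'ROWS'. ROWS is JSON, a list of rows, each a list of 7 numbers: the turn, a rotation vector about the tool's x, y, z in degrees, then the shift along the tool's x, y, z in m, then the opening, from 0 (shut) to 1 (fully open). In form: [[ax, ay, az, tx, ty, tz, jaw], ...]. A call has 1 to 20 rows; each row shifts and turns the commanded pose from where the row before left it, along the tool's axes as they then stand; what a row does not reach is not made up. A row lasts 1/12 s, in which the tool goes at most 41.7 mm and 7.16 degrees, less where a joint would pass 70% of its speed; a pose out of reach is approached as far as the arm can. A call is refused whole if a number of a shift passes 0.0417 or a number of a turn 7.16, either way. A call with a gripper value outside its range is refused whole. The fingers move at their own pace and stop on an object; the grip force is fixed at half the most. Time passes only in rows, so rows that do not move let the fingers close. It gives the time, the measured TCP pose, the force and the opening at its end, in the units of the state.
- manip.state(): the state, without advancing time (a new reading comes with each control period).
- manip.grab_frame(name): name is "scene" or "side" or "wrist"; returns the picture (384x512x3 uint8, blue, green, red); there is no depth.
- manip.get_calibration(name): a dict with "fx", "fy", "cx", "cy" (pixels), "dist" ([k1, k2, p1, p2, k3] as OpenCV has them; the pictures are not rectified), "xyz" and "attitude" of the camera in the world. Camera axes: x right, y down, z forward; pixel columns grow to the right and rows downward; lengths in m; the calibration is good to about 2 mm. A picture is of the moment at which its call begins: read the wrist's pose just before it. get_calibration takes no time and is no camera call; for the wrist camera it gives the pose at the moment of the call.
- manip.job_done(): hands the job in, once; it reports no verdict.
Trained networks look in the newest picture that a camera, given by its name, has taken for a name from the list of things; names that differ only in an ending like _2 or _b are one class to them, and where a whole thing is asked for, a point or a joint stands for the part that bears it (a point fixed in the world has none). Each returns a list of dicts, best first, with "confidence" (0 to 1); they miss things now and then, are a little off and sometimes report something else, mostly with a low value. They report only what shows in the picture. A call takes as long as a camera call. They do not tell look-alikes from the thing itself.
- manip.cut_out(target, camera): "pixels" (384x512 bool, what is visible of it) and "rect" ([left, top, right, bottom] in pixels, round what is visible of it).
The state is a dict: "time": time; "joint_pos": joint angles; "joint_vel": joint speeds; "joint_efforts": joint torques, N m; "tool_pos": TCP position; "tool_rot": TCP orientation; "contact_force": force on the tool from outside, world axes, zero at the start; "ft_torque": the same for the moment, N m; "gripper_width": opening from 0.0 (shut) to 1.0 (fully open).
Only numpy, scipy, OpenCV 4.12 (cv2) and the standard library are available. Lean on these libraries where they do the work, as an engineer would, in place of code of your own. Each camera call takes 0.05 s, during which the arm holds its last target.

TASK

Take the metal inline filter off its dock for weighing: draw back the sprung sleeve of the quick coupling until the filter is let go, pull the filter straight out so that the sleeve snaps forward again, and lay the filter on its side on the bench and let go of it. Then take it again another way and stand it gently, upright on its flat end with the nipple up, near the middle of the pan of the square-pan balance. Do not drop the filter, and leave the other things on the bench where they are.

Things in the scene. Friction and masses are not known exactly. Their poses are not given: they have to be found in the camera images.
- dock: Fixed dock: foot plate 70 mm wide, top 14 mm above the bench, x = -105 to +145 mm; on it a rail 26 mm wide, top at 34 mm, and a grey upright block (face at x = +82 mm, 195 mm high with its cap, a gauge on the face out to x = +71 mm) with a steel coupling socket standing out level over the rail. Origin on the bench below the socket's mouth; +x level along the coupling's axis into the socket, +z up.
- dock_mouth (a point): Centre of the open mouth of the coupling socket, on its axis, 56 mm above the bench, 22 mm above the rail; axes as the dock's. Locked, the filter cannot be pulled out; it is out when its nipple tip has left the mouth, 20 mm out.
- sleeve (a joint): Sleeve travel along dock +x, m: 0 forward (locked), 0.010 fully back. Spring 6 N at 0, 11 N at 0.010, plus a few N of friction. Past about 0.0065 the lock is clear and an inner 11 N spring pushes the filter out by 6 mm; its collar then keeps the released sleeve back near 0.005. It snaps to 0 once the collar has passed the lock, 5 to 8 mm farther out.
- sleeve_grip (a point): Middle of the knurled steel sleeve, on the coupling's axis, moving with the sleeve; axes as the dock's. The sleeve is a ring 36 mm in outer diameter over its end rims (34 mm between them) and 30 mm long; grip it across the axis, from above, and push it along the dock's +x.
- filter: Inline filter, about 0.3 kg: round steel housing 34 mm in diameter, 64 mm long (x = -32 to 32 mm), between hexagonal caps 44 mm across flats, 51 across corners (x = 32 to 40 and -48 to -32 mm). Origin on the axis at mid-housing, within 6 mm of the centre of mass; +x along the axis towards the nipple. Starts in the socket, on the rail, x along dock x, origin 44 mm before the mouth. On the bench its axis is 22 mm high.
- filter_tail (a point): Centre of the filter's flat end face, on which it shall stand (filter x = -48 mm); axes as the filter's.
- filter_tip (a point): Centre of the tip of the filter's brass nipple (filter x = +64 mm), which is 17 mm in diameter and 24 mm long; axes as the filter's. Lying on a flat of its caps the filter does not roll.
- balance: Fixed square-pan laboratory balance, 260 x 190 mm, 74 mm high; origin on the bench below its centre; its display end faces -x of its own frame.
- balance_pan (a point): Centre of the top of the balance's flat pan, 74 mm above the bench; the pan measures 144 mm along the balance's x and 178 mm along y. Press it with less than 40 N.
- amber_bottle: Bystander, loose, to be left alone: brown bottle with a black cap, 34 mm across, 66 mm high. Origin at the middle of its underside.
- dropper_bottle: Bystander, loose, to be left alone: white bottle with a pointed nozzle, 42 mm across, 110 mm high. Origin at the middle of its underside.
- lab_timer: Bystander, loose, to be left alone: white table timer, 62 x 78 x 21 mm. Origin at the middle of its underside.
- tape: Bystander, loose, to be left alone: roll of tape lying flat, 96 mm across, 25 mm high. Origin at the middle of its underside.
- cup: Bystander, loose, to be left alone: small tapered measuring cup, 47 mm across, 38 mm high. Origin at the middle of its underside.
- small_bottle: Bystander, loose, to be left alone: small white bottle, 25 mm across, 56 mm high. Origin at the middle of its underside.
- pen: Bystander, loose, to be left alone: marker pen lying on the bench, 136 mm long, 12 mm thick. Origin at the middle of its underside.
Things that resemble listed ones, but are neither listed nor needed, are in the scene too. What is shaped like the filter but green is not meant.

How it is judged:
By the outcome, as a careful person would: the job done as asked, in the order asked, and still so for the second after the job is handed in, with the robot touching nothing.
It also fails if it takes over 72 s, if anything falls off the work surface, if the arm or the gripper's body presses on something with over 40 N, if the wrist force passes 120 N, or if a joint passes its speed limit or range.

## Working session

There is one attempt and no reset: what is moved stays moved. The work goes in short steps, Python scripts to look and compute and a shell command to move; the robot and the scene stay as the last step left them, time stands still between calls to the robot, and variables do not carry over. Pictures are saved under pics/ and viewed, and the job is handed in when it is done.

```bash
mkdir -p pics; ls; python3 - <<'E'
from plant import manip
import cv2
for n in ["scene","side","wrist"]:
    im=manip.grab_frame(n); cv2.imwrite(f"pics/{n}0.png",im)
    c=manip.get_calibration(n); print(n,{k:(v if not hasattr(v,'tolist') else v.tolist()) for k,v in c.items()})
print(manip.state())
E
```

```text
pics
scene {'fx': 394.9042759761311, 'fy': 394.9042759761311, 'cx': 259.92737683499354, 'cy': 193.43836535526995, 'dist': [0.03819848384580678, 0.0, 0.0, 0.0, 0.0], 'xyz': [-0.9328999553354419, 0.8342335700035745, 0.9441954574934923], 'attitude': [0.25188342194711644, -0.402620056083008, 0.7528705758864528, -0.4556728301669165]}
side {'fx': 407.44546973126273, 'fy': 407.44546973126273, 'cx': 259.6623510751417, 'cy': 190.45074885828458, 'dist': [0.03564893089840414, 0.0, 0.0, 0.0, 0.0], 'xyz': [0.11824278252993925, 1.4212869364875969, 0.9412835451893413], 'attitude': [0.05798487878218922, -0.11939852650500665, 0.854958677850461, -0.501425373180536]}
wrist {'fx': 279.640223625904, 'fy': 279.640223625904, 'cx': 256.52623033695926, 'cy': 188.9316124467925, 'dist': [-0.01567158222413921, 0.0, 0.0, 0.0, 0.0], 'xyz': [0.6242552943790344, 0.07317303408265721, 0.372515043032268], 'attitude': [0.14600509556655863, 0.9892835135658196, 0.00045643191864703825, -0.0006584264352251944]}
{'time': 0.15, 'joint_pos': array([-1.18993758e-01,  5.32266772e-02,  1.61396395e+00, -3.86234802e-05,
        1.47601622e+00, -1.19005202e-01]), 'joint_vel': array([-0.00014804, -0.00162912, -0.00328435,  0.00055159, -0.00025729,
        0.00016559]), 'joint_efforts': array([ 5.10442842e-04, -3.94241810e+01, -3.70721948e+01, -1.15854355e-04,
        4.61802789e-03,  5.00508997e-05]), 'tool_pos': array([6.24514275e-01, 5.15666155e-05, 2.30340885e-01]), 'tool_rot': array([-6.22537749e-04,  7.07101201e-01,  7.07111900e-01, -5.14025177e-04]), 'contact_force': array([ 0.53793676,  0.88952258, -0.90683117]), 'ft_torque': array([ 0.01069671, -0.03751016,  0.01527603]), 'gripper_width': 1.002142848535939}
```

View pics/scene0.png

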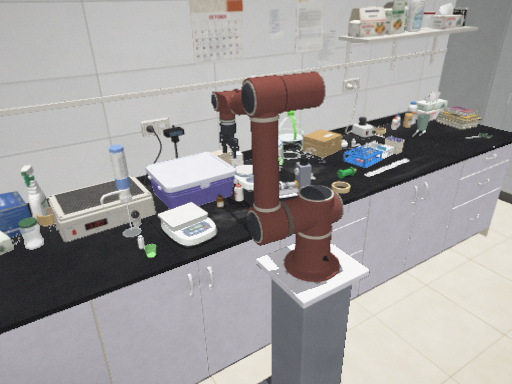

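View pics/side0.png

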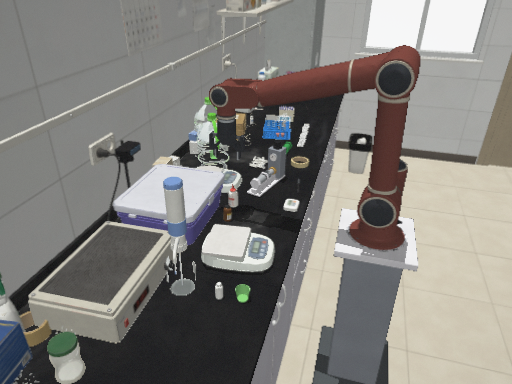

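View pics/wrist0.png

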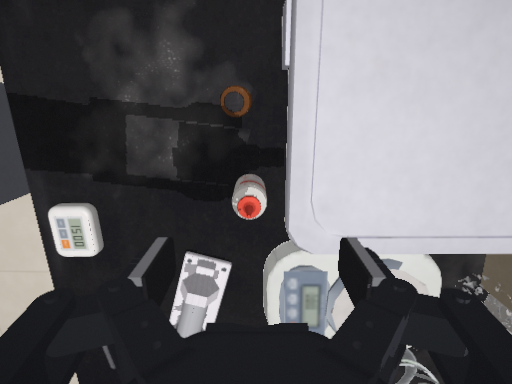

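```bash
cat > h.py <<'E'
from plant import manip
import cv2, numpy as np
from scipy.spatial.transform import Rotation as R
def q2R(q): return R.from_quat([q[1],q[2],q[3],q[0]]).as_matrix()
def cal(n):
    c=manip.get_calibration(n); K=np.array([[c['fx'],0,c['cx']],[0,c['fy'],c['cy']],[0,0,1]])
    return K,np.array(c['dist']),np.array(c['xyz']),q2R(c['attitude'])
def ray(C,p):
    K,d,t,Rm=C; u=cv2.undistortPoints(np.array([[p]],float),K,d)[0,0]
    v=Rm@np.array([u[0],u[1],1]); return t,v/np.linalg.norm(v)
def atz(C,p,z):
    t,v=ray(C,p); return t+v*(z-t[2])/v[2]
def proj(C,P):
    K,d,t,Rm=C; P=np.atleast_2d(P).astype(float); pc=(P-t)@Rm
    return cv2.projectPoints(pc,np.zeros(3),np.zeros(3),K,d)[0][:,0]
def tri(obs):
    A=np.zeros((3,3));b=np.zeros(3)
    rs=[ray(C,p) for C,p in obs]
    for t,v in rs:
        M=np.eye(3)-np.outer(v,v);A+=M;b+=M@t
    X=np.linalg.solve(A,b); return X,[float(np.linalg.norm((np.eye(3)-np.outer(v,v))@(X-t))) for t,v in rs]
def toolR(): 
    s=manip.state(); return np.array(s['tool_pos']),q2R(s['tool_rot'])
def save(n,name,crop=None,s=1):
    im=manip.grab_frame(n); C=cal(n)
    o=im
    if crop: l,t,r,b=crop;o=im[t:b,l:r]
    cv2.imwrite(f"pics/{name}.png",cv2.resize(o,None,fx=s,fy=s,interpolation=cv2.INTER_CUBIC)); return im,C
E
python3 - <<'E'
from h import *
for n in ["scene","side","wrist"]:
    save(n,n+"1",crop={"scene":(120,130,420,290),"side":(150,90,350,310),"wrist":(0,0,512,384)}[n],s={"scene":2.6,"side":2.7,"wrist":1.5}[n])
    for t in ["dock","filter","sleeve","balance","amber_bottle","dropper_bottle","lab_timer","tape","cup","small_bottle","pen"]:
        r=manip.cut_out(t,n)
        print(n,t,[(round(float(x['confidence']),2),[int(v) for v in x['rect']]) for x in r][:3])
print(manip.state()['time'])
E
```

```text
scene dock [(0.65, [283, 178, 289, 189]), (0.6, [278, 155, 310, 198])]
scene filter [(0.64, [339, 167, 354, 178])]
scene sleeve [(0.62, [282, 176, 286, 188]), (0.42, [331, 183, 349, 192])]
scene balance [(0.89, [158, 200, 215, 245])]
scene amber_bottle [(0.68, [217, 195, 221, 206])]
scene dropper_bottle [(0.71, [236, 182, 242, 204]), (0.59, [280, 156, 311, 198])]
scene lab_timer []
scene tape [(0.74, [331, 181, 351, 195])]
scene cup [(0.55, [140, 242, 157, 258])]
scene small_bottle [(0.5, [136, 235, 144, 247])]
scene pen []
side dock [(0.69, [246, 140, 286, 198])]
side filter [(0.48, [251, 175, 268, 190]), (0.38, [284, 145, 290, 150]), (0.34, [244, 139, 285, 197])]
side sleeve [(0.54, [234, 282, 250, 301])]
side balance [(0.61, [201, 223, 276, 274])]
side amber_bottle [(0.53, [225, 204, 232, 218]), (0.2, [251, 171, 267, 187])]
side dropper_bottle [(0.63, [229, 185, 238, 208])]
side lab_timer [(0.53, [283, 199, 298, 210])]
side tape [(0.68, [290, 155, 307, 172])]
side cup []
side small_bottle []
side pen [(0.68, [246, 138, 286, 196])]
wrist dock [(0.77, [169, 252, 230, 328])]
wrist filter [(0.89, [173, 274, 221, 337])]
wrist sleeve []
wrist balance [(0.73, [47, 199, 103, 258])]
wrist amber_bottle [(0.68, [220, 90, 256, 121])]
wrist dropper_bottle [(0.66, [230, 172, 267, 214])]
wrist lab_timer [(0.61, [47, 201, 104, 254])]
wrist tape []
wrist cup []
wrist small_bottle [(0.54, [173, 273, 220, 334])]
wrist pen [(0.54, [103, 346, 113, 366])]
1.95
```

View pics/scene1.png

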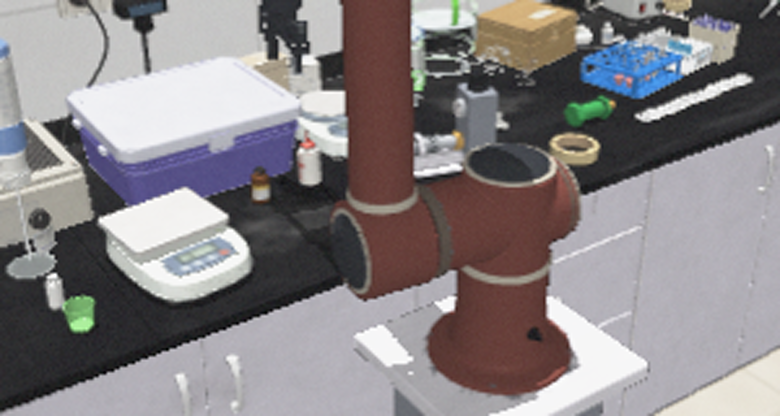

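View pics/side1.png

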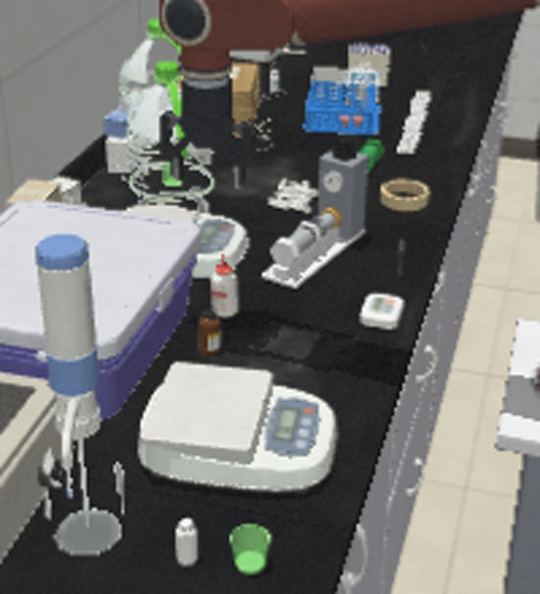

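```bash
python3 - <<'E'
from h import *
S=cal("side");W=cal("wrist");C=cal("scene")
f=lambda p:(p[0]/2.7+150,p[1]/2.7+90)
for nm,p in [("footL",(263,273)),("footB",(293,285)),("footfar",(365,238))]:
    print("side",nm,atz(S,f(p),.014).round(3))
print("side tail centre",atz(S,f((283,248)),.056).round(3))
for nm,p in [("a",(188,252)),("b",(231,264))]: print("wrist",nm,atz(W,p,.014).round(3))
print("wrist hex far",atz(W,(200,290),.078).round(3))
print("blocktop side",[atz(S,f(p),.19).round(3) for p in [(320,158),(355,163),(368,153)]])
print("pan corners",[atz(S,f(p),.074).round(3) for p in [(180,363),(272,372),(262,458),(145,440)]])
print("drop",atz(W,(250,200),.08).round(3), atz(S,(233.5,206),.0).round(3),"amber",atz(S,(228,217),0).round(3))
print("timer",atz(W,(75,230),.02).round(3),"pen",atz(W,(108,356),.01).round(3))
print("boxlid corner", [atz(W,(300,240),z).round(3) for z in (.15,.2)])
print(tri([(S,f((203,265))),(W,(300,245))]))
E
```

```text
side footL [ 0.585 -0.151  0.014]
side footB [ 0.525 -0.127  0.014]
side footfar [ 0.445 -0.33   0.014]
side tail centre [ 0.556 -0.173  0.056]
wrist a [ 0.526 -0.131  0.014]
wrist b [ 0.587 -0.15   0.014]
wrist hex far [ 0.554 -0.147  0.078]
blocktop side [array([ 0.518, -0.263,  0.19 ]), array([ 0.456, -0.261,  0.19 ]), array([ 0.444, -0.309,  0.19 ])]
pan corners [array([0.592, 0.229, 0.074]), array([0.463, 0.213, 0.074]), array([0.422, 0.395, 0.074]), array([0.573, 0.403, 0.074])]
drop [ 0.617 -0.028  0.08 ] [ 0.612 -0.029  0.   ] amber [ 0.606  0.062 -0.   ]
timer [ 0.372 -0.093  0.02 ] pen [ 0.376 -0.329  0.01 ]
boxlid corner [array([ 0.663, -0.041,  0.15 ]), array([ 0.654, -0.016,  0.2  ])]
(array([ 0.68051999, -0.1083486 ,  0.03613817]), [0.0027339313845944698, 0.002733931384594242])
```

```bash
python3 -m creep '[[0,0,0,-0.034,-0.016,0,1],[0,0,0,-0.034,-0.016,0,1],[0,0,0,-0.034,-0.016,0,1],[0,0,0,-0.034,-0.016,0,1],[0,0,0,-0.034,-0.016,0,1],[0,0,0,-0.034,-0.016,0,1],[0,0,6,0,0,0,1],[0,0,6,0,0,0,1],[0,0,5.5,0,0,0,1],[0,0,0,0,0,0,1]]'; python3 - <<'E'
from h import *
print(toolR())
im,C=save("wrist","w2",s=1.5)
for t in ["dock","filter","sleeve"]:
    r=manip.cut_out(t,"wrist")
    print(t,[(round(float(x['confidence']),2),[int(v) for v in x['rect']]) for x in r][:3])
E
```

```text
time: 2.78
tool_pos: [0.5288, -0.2044, 0.2314]
tool_rot: [0.0, 0.807, 0.59, 0.0]
contact_force: [0.3, 1.1, -0.2]
gripper_width: 0.999
(array([ 0.52878969, -0.20440957,  0.23139355]), array([[ 3.02960260e-01,  9.53003179e-01,  1.44221740e-04],
       [ 9.53003190e-01, -3.02960259e-01, -2.88092780e-05],
       [ 1.62381223e-05,  1.46171845e-04, -9.99999989e-01]]))
dock [(0.82, [234, 111, 301, 329])]
filter [(0.78, [240, 125, 284, 202])]
sleeve [(0.84, [248, 204, 280, 230]), (0.49, [267, 2, 305, 22])]
```

View pics/w2.png

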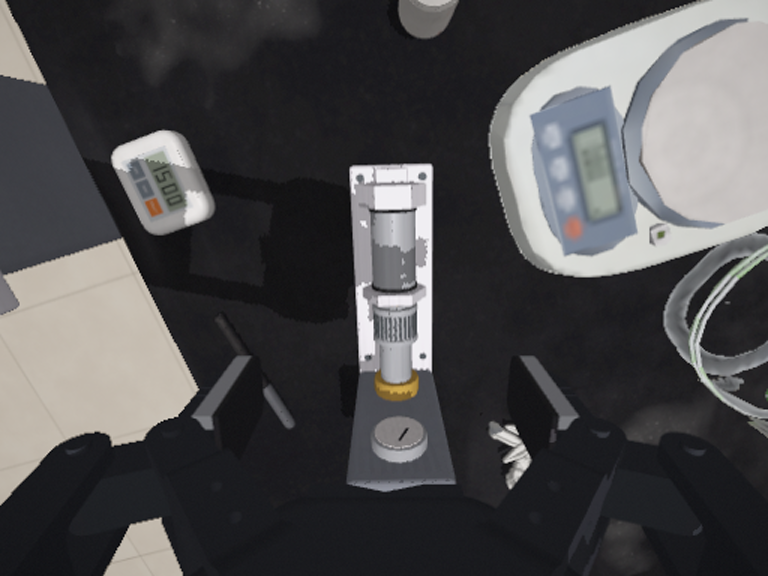

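```bash
python3 - <<'E'
from h import *
W=cal("wrist"); S=cal("side")
g=lambda p:(p[0]/1.5,p[1]/1.5)
for nm,p,z in [("footTL",(350,165),.014),("footTR",(432,165),.014),("footR far",(432,370),.014),("tailhex top edge L",(372,184),.078),("tailhex topR",(413,184),.078),("tailhex front edge L",(372,208),.078),("fronthex",(397,289),.078),("fronthex end",(397,306),.078),("sleeve start",(396,309),.0735),("sleeve end",(396,341),.0735),("sleeveL",(374,325),.056),("sleeveR",(418,325),.056),("brass L",(375,385),.056),("brassR",(419,385),.056),("gauge",(400,438),.14)]:
    print(nm,atz(W,g(p),z).round(4))
P,Rm=toolR()
def dk(p): 
    return p
for t in ["sleeve","filter"]:
    r=manip.cut_out(t,"wrist")[0]; m=r['pixels']; ys,xs=np.nonzero(m); print(t,xs.mean(),ys.mean(), [ (y,xs[ys==y].min(),xs[ys==y].max()) for y in sorted(set(ys))][::4])
E
```

```text
footTL [ 0.5213 -0.1316  0.014 ]
footTR [ 0.5859 -0.1518  0.014 ]
footR far [ 0.5356 -0.3336  0.014 ]
tailhex top edge L [ 0.5369 -0.1485  0.078 ]
tailhex topR [ 0.5638 -0.1569  0.078 ]
tailhex front edge L [ 0.5319 -0.164   0.078 ]
fronthex [ 0.5313 -0.226   0.078 ]
fronthex end [ 0.5275 -0.2388  0.078 ]
sleeve start [ 0.5257 -0.2425  0.0735]
sleeve end [ 0.518  -0.2679  0.0735]
sleeveL [ 0.5031 -0.2567  0.056 ]
sleeveR [ 0.5373 -0.2674  0.056 ]
brass L [ 0.487  -0.3096  0.056 ]
brassR [ 0.5229 -0.3208  0.056 ]
gauge [ 0.5076 -0.3054  0.14  ]
sleeve 263.1791666666667 216.75 [(np.int64(203), np.int64(249), np.int64(276)), (np.int64(207), np.int64(248), np.int64(277)), (np.int64(211), np.int64(249), np.int64(277)), (np.int64(215), np.int64(249), np.int64(277)), (np.int64(219), np.int64(249), np.int64(277)), (np.int64(223), np.int64(250), np.int64(277)), (np.int64(227), np.int64(251), np.int64(276))]
filter 261.5001776198934 160.46749555950265 [(np.int64(121), np.int64(250), np.int64(277)), (np.int64(125), np.int64(239), np.int64(283)), (np.int64(129), np.int64(239), np.int64(283)), (np.int64(133), np.int64(239), np.int64(282)), (np.int64(137), np.int64(241), np.int64(278)), (np.int64(141), np.int64(247), np.int64(276)), (np.int64(145), np.int64(247), np.int64(276)), (np.int64(149), np.int64(247), np.int64(276)), (np.int64(153), np.int64(247), np.int64(276)), (np.int64(157), np.int64(247), np.int64(276)), (np.int64(161), np.int64(247), np.int64(276)), (np.int64(165), np.int64(247), np.int64(276)), (np.int64(169), np.int64(246), np.int64(276)), (np.int64(173), np.int64(246), np.int64(276)), (np.int64(177), np.int64(246), np.int64(276)), (np.int64(181), np.int64(247), np.int64(276)), (np.int64(185), np.int64(248), np.int64(277)), (np.int64(189), np.int64(245), np.int64(282)), (np.int64(193), np.int64(242), np.int64(283)), (np.int64(197), np.int64(243), np.int64(281)), (np.int64(201), np.int64(248), np.int64(276))]
```

```bash
python3 -m creep '[[0,0,0,0.035,0,0,1],[0,0,0,0.035,0,0,1],[0,0,0,0,0,0,1],[0,0,0,0,0,0,1]]'; python3 - <<'E'
from h import *
im,C=save("wrist","w3",s=1.5)
print(C[2])
for t in ["dock","filter","sleeve"]:
    r=manip.cut_out(t,"wrist")
    print(t,[(round(float(x['confidence']),2),[int(v) for v in x['rect']]) for x in r][:3])
E
```

```text
time: 3.42
tool_pos: [0.5504, -0.1359, 0.2313]
tool_rot: [0.0, 0.805, 0.593, -0.0]
contact_force: [0.4, -0.3, -0.5]
gripper_width: 0.996
[ 0.57176859 -0.06701497  0.37342352]
dock [(0.81, [235, 165, 291, 329])]
filter [(0.62, [242, 182, 283, 257])]
sleeve [(0.68, [248, 260, 277, 282])]
```

View pics/w3.png

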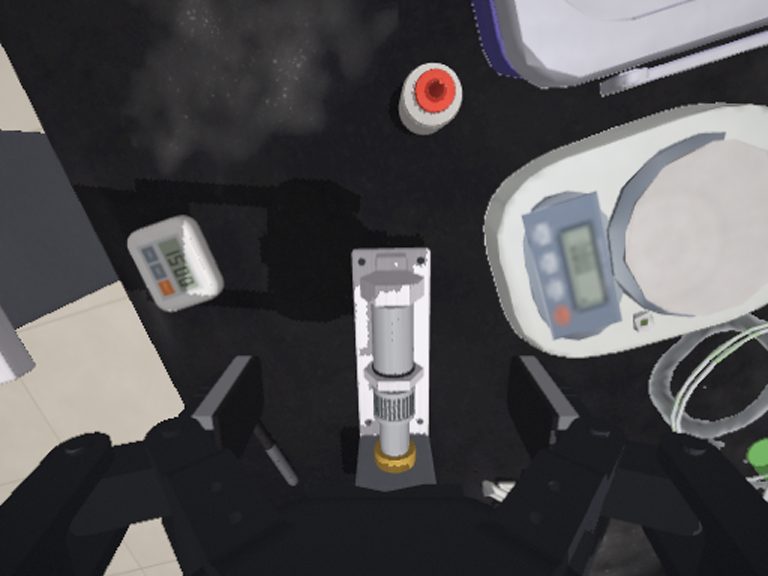

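```bash
cat > fitdock.py <<'E'
E
python3 - <<'E'
from h import *
import pickle
# masks in second view now; first camera pose reconstruct: same orientation approx, compute from tool pose offset
im=manip.grab_frame("wrist"); W3=cal("wrist"); P3,R3=toolR()
rel_t=R3.T@(W3[2]-P3); rel_R=R3.T@W3[3]
P2=np.array([0.52878969,-0.20440957,0.23139355]); R2=np.array([[3.02960260e-01,9.53003179e-01,1.4e-04],[9.53003190e-01,-3.02960259e-01,-2.9e-05],[1.6e-05,1.46e-04,-1]])
W2=(W3[0],W3[1],P2+R2@rel_t,R2@rel_R)
for n,a,b in [("tailhex frontTL",(372,208),(374,305)),("sleeve c-top",(396,325),(394.5,406)),("brass c",(396.5,385),(395,457)),("fronthex endmid",(397,304),(394,390)),("fronthex L",(360,295),(366,379)),("fronthex R",(425,293),(423,378))]:
    print(n,[x for x in tri([(W2,(a[0]/1.5,a[1]/1.5)),(W3,(b[0]/1.5,b[1]/1.5))])])
m=manip.cut_out("sleeve","wrist")[0]; ys,xs=np.nonzero(m['pixels']); print(xs.mean(),ys.mean(),m['rect'])
cv2.imwrite("pics/w3z.png",cv2.resize(im[150:330,200:320],None,fx=4.4,fy=3.3,interpolation=cv2.INTER_CUBIC))
E
```

```text
tailhex frontTL [array([ 0.53284248, -0.16378172,  0.08783191]), [0.000435521051877824, 0.00043552105187769953]]
sleeve c-top [array([ 0.52200496, -0.25197367,  0.08231914]), [0.0002520151733480743, 0.00025201517334806655]]
brass c [array([ 0.50626111, -0.3050969 ,  0.07420563]), [0.00024413164651191724, 0.00024413164651194595]]
fronthex endmid [array([ 0.52783028, -0.23291537,  0.09144773]), [0.0007865438850654065, 0.0007865438850652765]]
fronthex L [array([ 0.50574373, -0.22217649,  0.08147483]), [0.00180560415577221, 0.001805604155772111]]
fronthex R [array([ 0.55009518, -0.2343869 ,  0.08261375]), [0.00024907661248025915, 0.00024907661248028306]]
262.67300380228136 269.0494296577947 [248.3, 260.3, 276.3, 278.5]
```

View pics/w3z.png

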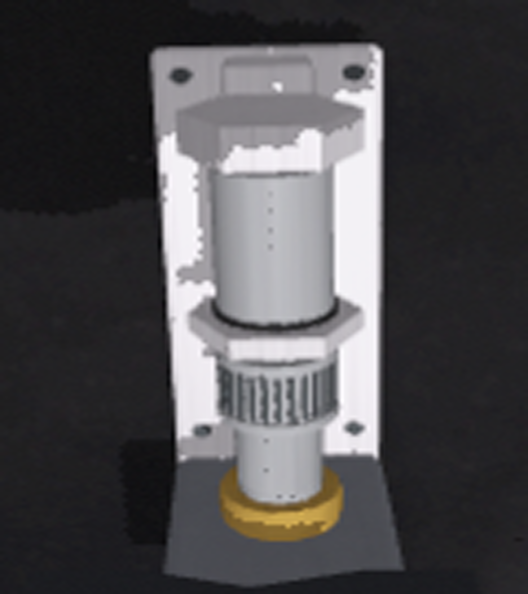

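```bash
python3 - <<'E'
from h import *
im=cv2.imread("pics/side0.png")
S=cal("side")
cv2.imwrite("pics/sz.png",cv2.resize(im[130:205,235:305],None,fx=8,fy=8,interpolation=cv2.INTER_CUBIC))
u=np.array([-0.2706,-0.9627,0]);n=np.array([.9627,-.2706,0]);
o=np.array([0.5225,-0.242,0])
for nm,p in [("tailc",(-.092,0,.056)),("tailtop",(-.092,0,.078)),("mouth top",(0,0,.074)),("sl end top",(.03,0,.073)),("footL",(-.105,.035,.014)),("footR",(-.105,-.035,.014)),("blocktop",(.082,0,.195))]:
    q=proj(S,o+u*p[0]+n*p[1]+np.array([0,0,p[2]]))[0]; print(nm,q.round(1),((q-[235,130])*8).round(0))
E
```

```text
tailc [255.5 184. ] [164. 432.]
tailtop [255.5 179.7] [164. 398.]
mouth top [265.7 172.8] [246. 343.]
sl end top [268.9 170.6] [271. 325.]
footL [247.4 191.2] [ 99. 489.]
footR [260.4 195.3] [203. 522.]
blocktop [275.2 143.3] [321. 106.]
```

View pics/sz.png

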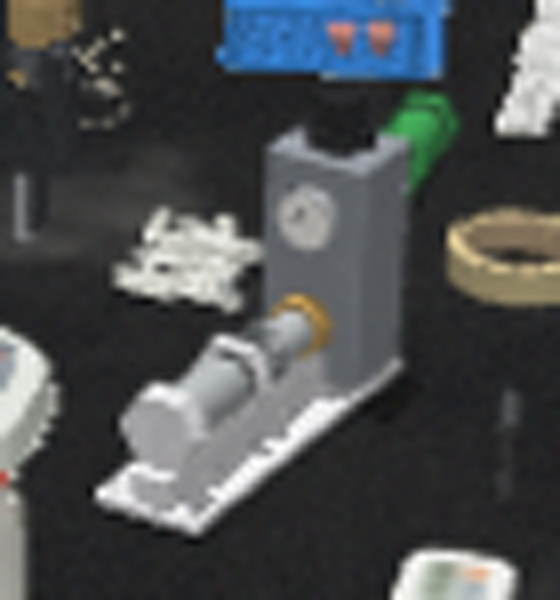

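```bash
cat > log.py <<'E'
from h import *
import json,sys
s=manip.state(); 
open("samples.jsonl","a").write(json.dumps({k:np.array(s[k]).tolist() for k in ("joint_pos","tool_pos","tool_rot")})+"\n")
print(np.round(s["joint_pos"],3))
E
cat > samples.jsonl <<'E'
{"joint_pos":[-1.18993758e-01,5.32266772e-02,1.61396395,-3.86e-05,1.47601622,-1.19005202e-01],"tool_pos":[6.24514275e-01,5.15666155e-05,2.30340885e-01],"tool_rot":[-6.22537749e-04,7.07101201e-01,7.07111900e-01,-5.14025177e-04]}
E
python3 log.py
python3 -m creep '[[7,0,0,0,0,0,1],[7,0,0,0,0,0,1],[7,0,0,0,0,0,1],[0,0,0,0,0,0,1]]'; python3 log.py
python3 -m creep '[[-7,0,0,0,0,0,1],[-7,0,0,0,0,0,1],[-7,0,0,0,0,0,1],[0,7,0,0,0,0,1],[0,7,0,0,0,0,1],[0,7,0,0,0,0,1],[0,0,0,0,0,0,1]]'; python3 log.py
python3 -m creep '[[0,-7,0,0,0,0,1],[0,-7,0,0,0,0,1],[0,-7,0,0,0,0,1],[0,0,-1.5,0,0,0,1],[0,0,0,0,0,0,1]]'; python3 log.py
```

```text
[-0.377 -0.085  1.749 -0.     1.478 -0.071]
time: 4.05
tool_pos: [0.5509, -0.1386, 0.2272]
tool_rot: [-0.15, 0.793, 0.58, -0.11]
contact_force: [-0.5, -0.7, -1.4]
gripper_width: 1.0
[-0.367  0.172  1.524 -0.022  1.82  -0.061]
time: 4.63
tool_pos: [0.5484, -0.14, 0.2304]
tool_rot: [-0.108, 0.794, 0.579, 0.148]
contact_force: [-0.0, 0.0, -1.3]
gripper_width: 1.0
[-0.558 -0.068  1.766  0.357  1.539 -0.276]
time: 5.05
tool_pos: [0.5505, -0.1358, 0.2323]
tool_rot: [0.002, 0.798, 0.603, 0.0]
contact_force: [0.9, 0.4, 0.8]
gripper_width: 1.0
[-0.372 -0.088  1.75  -0.002  1.476 -0.096]
```

```bash
cat > kin.py <<'E'
from h import *
import json
from scipy.optimize import least_squares
def Rz(a): return R.from_euler('z',a).as_matrix()
def Ry(a): return R.from_euler('y',a).as_matrix()
Cz=Rz(np.pi/2)
def fk(q,p):
    h,a1,L1,b,L2,L3,d,dw=p
    R1=Rz(q[0]);R2=R1@Ry(q[1]);R3=R2@Ry(q[2]);R4=R3@Rz(q[3]);R5=R4@Ry(q[4]);R6=R5@Rz(q[5])@Cz
    P=R1@[a1,d,h]+R2@[0,0,L1]+R3@[b,0,L2]+R4@[0,dw,0]+R5@[0,0,L3]
    return P,R6
def load(): return [json.loads(l) for l in open("samples.jsonl")]
def fit():
    D=load()
    f=lambda p: np.concatenate([fk(s["joint_pos"],p)[0]-s["tool_pos"] for s in D]+[0.01*(np.array(p)-p0)])
    p0=np.array([.3,0,.4,0,.4,.25,-.07,0])
    best=least_squares(f,p0); return best.x,f(best.x)[:3*len(D)]
LO=np.array([-3.01,-1.01,.06,-1.02,.09,-3.14]);HI=np.array([3.01,2.22,2.58,4.17,2.62,3.14])
def ik(P,Rt,p,seeds=40,rng=np.random.default_rng(0),q0=None):
    out=[]
    f=lambda q:(lambda x:np.concatenate([(x[0]-P)*5,R.from_matrix(x[1].T@Rt).as_rotvec()]))(fk(q,p))
    S=[q0] if q0 is not None else [rng.uniform(LO,HI) for _ in range(seeds)]
    for s in S:
        r=least_squares(f,np.clip(s,LO+1e-3,HI-1e-3),bounds=(LO,HI),max_nfev=200)
        if r.cost<1e-7 and not any(np.abs(r.x-o).max()<.05 for o in out): out.append(r.x)
    return out
E
python3 - <<'E'
from kin import *
p,r=fit();print(p.round(4),np.abs(r).max())
for s in load(): 
    Rm=q2R(s["tool_rot"]);print(np.degrees(R.from_matrix(fk(s["joint_pos"],p)[1].T@Rm).as_rotvec()).round(2), (fk(s["joint_pos"],p)[0]-s["tool_pos"]).round(4))
E
```

```text
[ 0.2337  0.0194  0.4256  0.0929  0.59    0.2792  0.0754 -0.0012] 0.00045278731134454353
[ 0. -0. -0.] [-0.0001  0.     -0.0001]
[-0.  0. -0.] [-0.      0.     -0.0002]
[-0.  0.  0.] [ 0.     -0.      0.0005]
[0. 0. 0.] [ 0.0001 -0.0001  0.0001]
[0. 0. 0.] [-0.      0.     -0.0002]
```

```bash
cat > feas.py <<'E'
from kin import *
p,_=fit()
def up_pose(phi,a,flip=1):
    # tool z: heading phi, down a ; tool x up-ish
    zt=np.array([np.cos(a)*np.cos(phi),np.cos(a)*np.sin(phi),-np.sin(a)])
    xt=flip*np.array([np.sin(a)*np.cos(phi),np.sin(a)*np.sin(phi),np.cos(a)])
    yt=np.cross(zt,xt); return np.column_stack([xt,yt,zt])
if __name__=="__main__":
  for flip in (1,-1):
   for a in (0,20,30):
    for phi in range(-180,180,30):
      Rt=up_pose(np.radians(phi),np.radians(a),flip)
      P=np.array([.512,.31,.074+.048+.01])+Rt[:,2]*.019
      sols=ik(P,Rt,p,seeds=12)
      if sols: print(flip,a,phi,[s.round(2).tolist() for s in sols[:3]])
E
python3 feas.py
```

```text
1 0 -180 [[0.29, 0.91, 1.16, 0.56, 2.57, -1.08]]
1 0 -120 [[0.61, 0.92, 1.15, -0.78, 2.49, -2.24]]
1 0 0 [[0.7, 0.19, 2.29, 3.96, 1.08, -2.04]]
1 0 30 [[0.33, 0.07, 2.43, 2.9, 0.94, -1.43]]
1 0 60 [[0.02, 0.17, 2.3, 2.02, 1.24, -0.98]]
1 0 90 [[-0.05, 0.38, 2.02, 1.53, 1.6, -0.82]]
1 0 120 [[0.02, 0.59, 1.69, 1.22, 1.95, -0.78]]
1 0 150 [[0.14, 0.77, 1.39, 0.95, 2.28, -0.83]]
1 20 -180 [[0.3, 0.76, 1.23, 0.39, 2.33, -1.19]]
1 20 -150 [[0.45, 0.81, 1.15, -0.1, 2.41, -1.67]]
1 20 -120 [[0.6, 0.76, 1.22, -0.56, 2.26, -2.12]]
1 20 -90 [[0.73, 0.63, 1.42, -0.87, 1.98, -2.37]]
1 20 30 [[0.34, -0.21, 2.43, 2.6, 0.33, -1.11]]
1 20 60 [[0.06, -0.08, 2.31, 1.63, 0.91, -0.58]]
1 20 90 [[-0.02, 0.18, 2.04, 1.28, 1.38, -0.62]]
1 20 120 [[0.04, 0.42, 1.72, 1.01, 1.75, -0.72]]
1 20 150 [[0.15, 0.62, 1.44, 0.74, 2.08, -0.88]]
1 30 -180 [[0.31, 0.67, 1.28, 0.33, 2.19, -1.22]]
1 30 -150 [[0.45, 0.72, 1.21, -0.08, 2.26, -1.66]]
1 30 -120 [[0.59, 0.68, 1.27, -0.47, 2.14, -2.08]]
1 30 -90 [[0.71, 0.55, 1.46, -0.76, 1.87, -2.38]]
1 30 -60 [[0.79, 0.36, 1.72, -0.99, 1.52, -2.57]]
1 30 30 [[0.35, -0.27, 2.3
[... 830 characters left out ...]
3, 2.03]]
-1 20 60 [[0.06, -0.08, 2.31, 1.63, 0.91, 2.56]]
-1 20 90 [[-0.02, 0.18, 2.04, 1.28, 1.38, 2.52]]
-1 20 120 [[0.04, 0.42, 1.72, 1.01, 1.75, 2.42]]
-1 20 150 [[0.15, 0.62, 1.44, 0.74, 2.08, 2.26]]
-1 30 -180 [[0.31, 0.67, 1.28, 0.33, 2.19, 1.92]]
-1 30 -150 [[0.45, 0.72, 1.21, -0.08, 2.26, 1.48]]
-1 30 -120 [[0.59, 0.68, 1.27, -0.47, 2.14, 1.06]]
-1 30 -90 [[0.71, 0.55, 1.46, -0.76, 1.87, 0.77]]
-1 30 -60 [[0.79, 0.36, 1.72, -0.99, 1.52, 0.57]]
-1 30 30 [[0.35, -0.27, 2.38, 1.61, 0.15, 3.02]]
-1 30 60 [[0.1, -0.14, 2.27, 1.35, 0.81, 2.84]]
-1 30 90 [[0.02, 0.11, 2.03, 1.12, 1.29, 2.65]]
-1 30 120 [[0.06, 0.34, 1.74, 0.89, 1.66, 2.47]]
-1 30 150 [[0.17, 0.54, 1.48, 0.64, 1.97, 2.25]]
```

```bash
python3 -m creep '[[0,0,0,-0.0305,0.0012,0,1],[0,0,0,-0.0305,0.0012,0,1],[0,0,0,-0.0305,0.0012,0,1],[0,0,0,-0.0305,0.0012,0,1],[0,0,0,0,0,0.03,1],[0,0,0,0,0,0.04,1],[0,0,0,0,0,0.03,1],[0,0,0,0,0,0,1],[0,0,0,0,0,0,1]]'; python3 log.py; python3 - <<'E'
from h import *
im,C=save("wrist","w4",s=1.5)
P,Rm=toolR(); o=np.array([.5253,-.2428,0]);u=np.array([-.2706,-.9627,0]);n=np.array([.9627,-.2706,0])
print("dock coords",(P-o)@u,(P-o)@n,P[2], "yaw",np.degrees(np.arctan2(Rm[0,0],Rm[1,0])))
r=manip.cut_out("sleeve","wrist")
for x in r: 
    ys,xs=np.nonzero(x['pixels']);print(x['confidence'],x['rect'],xs.mean(),ys.mean())
for nm,q in [("sleeve start",(-.004,0,.074)),("end",(.026,0,.074)),("L",(.011,-.018,.056)),("R",(.011,.018,.056)),("gauge",(.071,0,.15))]:
    print(nm,(proj(C,o+u*q[0]+n*q[1]+[0,0,q[2]])[0]*1.5).round())
E
```

```text
time: 5.8
tool_pos: [0.5195, -0.2554, 0.1297]
tool_rot: [-0.002, 0.799, 0.601, -0.001]
contact_force: [-0.2, 0.5, -0.0]
gripper_width: 0.999
[-0.585  0.03   1.811 -0.     1.304 -0.305]
dock coords 0.01408953297478178 -0.0002973661652046519 0.13238231707907447 yaw 16.0426425705405
0.72 [236.7, 187.0, 283.3, 226.9] 258.27453341360626 205.95605057194462
0.38 [224.7, 52.3, 294.7, 187.3] 258.448751076658 114.4731553258685
sleeve start [386. 272.]
end [386. 329.]
L [353. 290.]
R [418. 290.]
gauge [387. 519.]
```

View pics/w4.png

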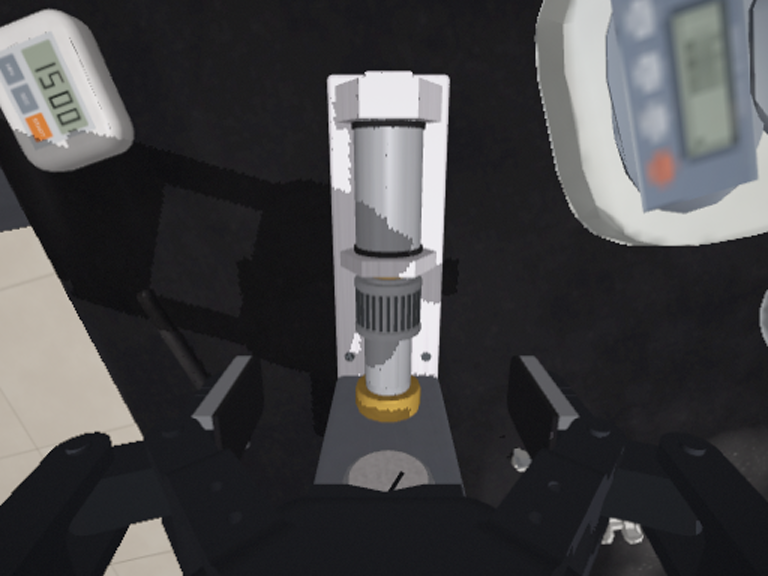

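```bash
python3 -m creep '[[0,0,0,0.001,0.0015,0.03,1],[0,0,0,0,0,0.03,1],[0,0,0,0,0,0.025,1],[0,0,0,0,0,0.01,1],[0,0,0,0,0,0,1],[0,0,0,0,0,0,1]]'; python3 - <<'E'
from h import *
im,C=save("wrist","w5",s=1.5)
P,Rm=toolR(); o=np.array([.5253,-.2428,0]);u=np.array([-.2706,-.9627,0]);n=np.array([.9627,-.2706,0])
print("dock coords",(P-o)@u,(P-o)@n,P[2])
E
```

```text
time: 6.4
tool_pos: [0.5241, -0.2561, 0.0385]
tool_rot: [0.001, 0.799, 0.602, 0.0]
contact_force: [-0.2, -0.5, -0.7]
gripper_width: 0.996
dock coords 0.013316742272557386 0.003016209609660141 0.03921947633937255
```

View pics/w5.png

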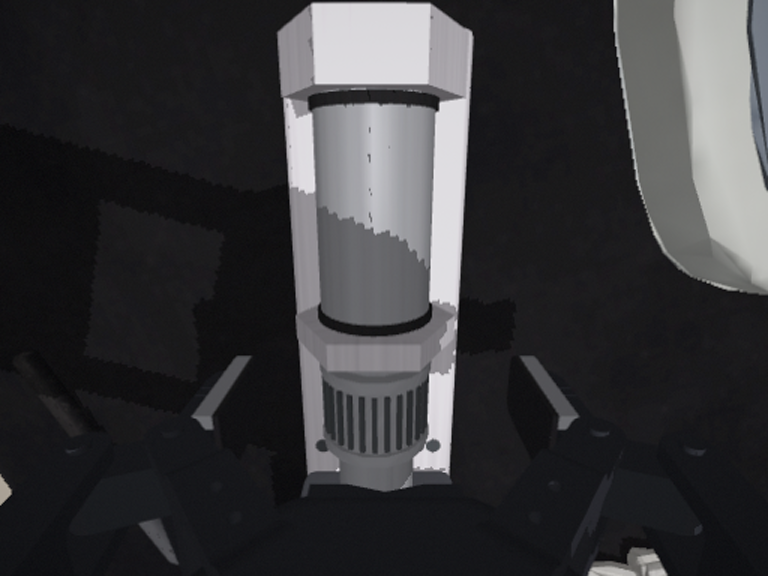

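```bash
python3 -m creep '[[0,0,0,0,-0.003,0.003,1],[0,0,0,0,0,0,0],[0,0,0,0,0,0,0],[0,0,0,0,0,0,0],[0,0,0,0,0,0,0],[0,0,0,0,0,0,0],[0,0,0,0,0,0,0],[0,0,0,0,0,0,0],[0,0,0,0,0,0,0]]'; python3 - <<'E'
from h import *
im,C=save("wrist","w6",s=1.5)
P,Rm=toolR(); o=np.array([.5253,-.2428,0]);u=np.array([-.2706,-.9627,0]);n=np.array([.9627,-.2706,0])
print("dock coords",(P-o)@u,(P-o)@n,P[2],manip.state()['contact_force'],manip.state()['gripper_width'])
E
```

```text
time: 7.2
tool_pos: [0.5209, -0.2549, 0.034]
tool_rot: [0.001, 0.799, 0.602, 0.001]
contact_force: [5.5, -0.3, 0.6]
gripper_width: 0.371
dock coords 0.012883608049308458 -0.0008666188935400865 0.034088774198396204 [ 5.2437038  -1.5854612   1.23757849] 0.37452184195467314
```

View pics/w6.png

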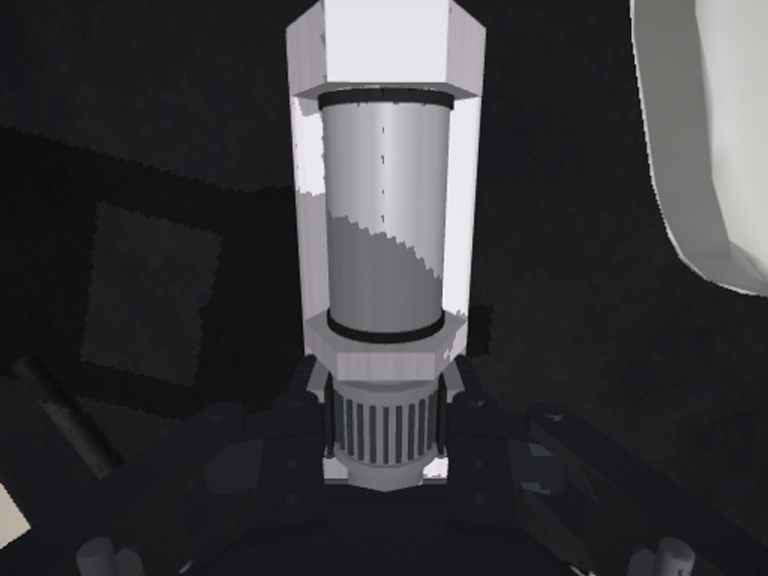

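```bash
python3 -m creep '[[0,0,0,-0.003,0.0005,0,0],[0,0,0,-0.003,0,0,0],[0,0,0,-0.003,0,0,0],[0,0,0,0,0,0,0],[0,0,0,0,0,0,0]]'; python3 - <<'E'
from h import *
im,C=save("wrist","w7",s=1.5)
P,Rm=toolR(); o=np.array([.5253,-.2428,0]);u=np.array([-.2706,-.9627,0]);n=np.array([.9627,-.2706,0])
s=manip.state();print("dock coords",(P-o)@u,(P-o)@n,P[2],s['contact_force'],"along u",s['contact_force']@u,s['gripper_width'])
E
```

```text
time: 7.67
tool_pos: [0.5191, -0.2613, 0.034]
tool_rot: [-0.001, 0.799, 0.602, 0.002]
contact_force: [5.4, 7.6, 4.3]
gripper_width: 0.368
dock coords 0.019403692880574926 -0.0009676942987198325 0.03399762363408068 [6.2785349  8.940648   4.27345534] along u -10.30613337305786 0.3723748734122652
```

View pics/w7.png

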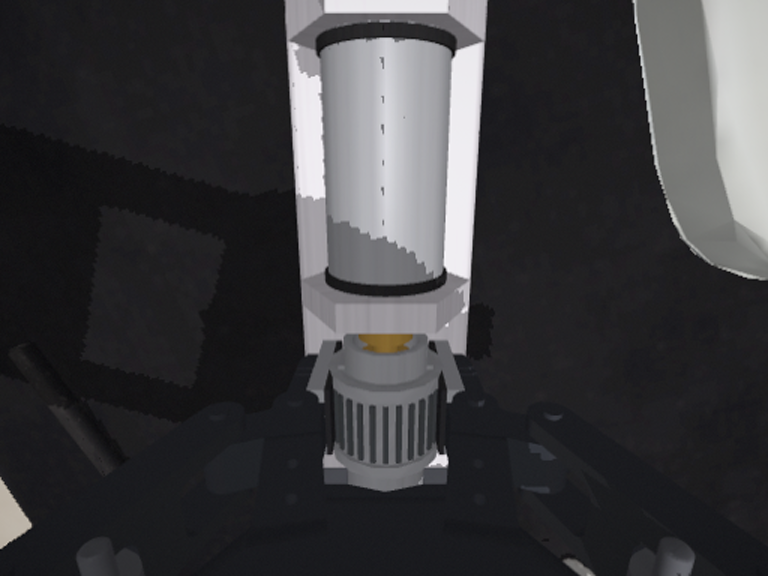

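```bash
python3 -m creep '[[0,0,0,0,0,0,1],[0,0,0,0,0,0,1],[0,0,0,0,0,0,1],[0,0,0,0,0,0,1],[0,0,0,0,0,0,1],[0,0,0,0,0,0,1]]';  python3 - <<'E'
from h import *
im,C=save("wrist","w8",s=1.5)
P,Rm=toolR(); o=np.array([.5253,-.2428,0]);u=np.array([-.2706,-.9627,0]);n=np.array([.9627,-.2706,0])
s=manip.state();print("dock coords",(P-o)@u,(P-o)@n,P[2],s['contact_force'],s['gripper_width'])
for x in [-.09,-.058,-.05,-.010,-.018]: print(x,(proj(C,o+u*x+[0,0,.078])[0]*1.5).round())
E
```

```text
time: 8.22
tool_pos: [0.5175, -0.2633, 0.0331]
tool_rot: [-0.0, 0.799, 0.602, -0.0]
contact_force: [0.3, 0.9, 0.6]
gripper_width: 0.998
dock coords 0.02184168881053805 -0.0019010660559382294 0.03310661316354682 [-0.16141894 -0.36970289  0.26319215] 0.9997845045369042
-0.09 [392. -48.]
-0.058 [392. 124.]
-0.05 [392. 162.]
-0.01 [392. 328.]
-0.018 [392. 298.]
```

View pics/w8.png

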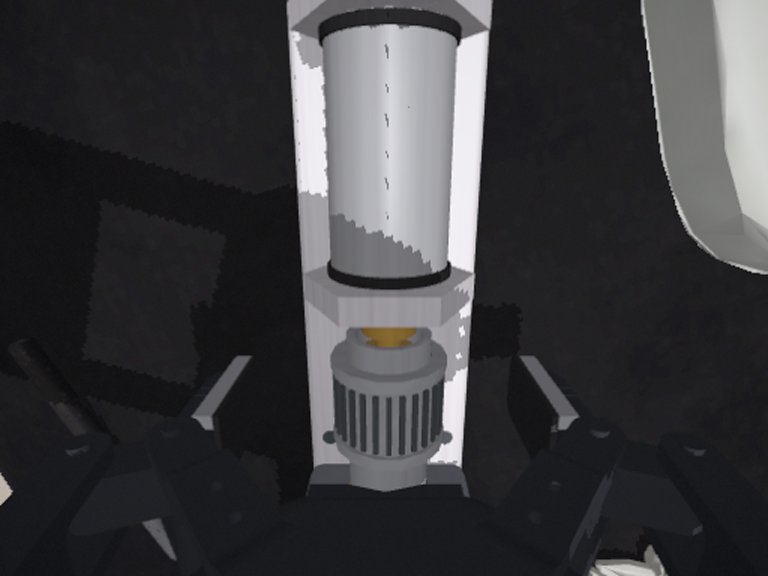

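```bash
python3 -m creep '[[0,0,0,0.024,0.0005,-0.003,1],[0,0,0,0.024,0.0005,-0.002,1],[0,0,0,0.024,0.0005,-0.001,1],[0,0,0,0,0,0,1],[0,0,0,0,0,0,1]]';  python3 - <<'E'
from h import *
im,C=save("wrist","w9",s=1.5)
P,Rm=toolR(); o=np.array([.5253,-.2428,0]);u=np.array([-.2706,-.9627,0]);n=np.array([.9627,-.2706,0])
s=manip.state();print("dock coords",(P-o)@u,(P-o)@n,P[2],s['contact_force'],s['gripper_width'])
E
```

```text
time: 8.68
tool_pos: [0.5393, -0.1937, 0.0393]
tool_rot: [0.0, 0.798, 0.603, -0.0]
contact_force: [0.7, -1.0, -0.6]
gripper_width: 0.998
dock coords -0.05030410311351747 0.0001875927531724631 0.03928306035185472 [-0.10002751  0.12810116  0.12538284] 1.0009980335073494
```

View pics/w9.png

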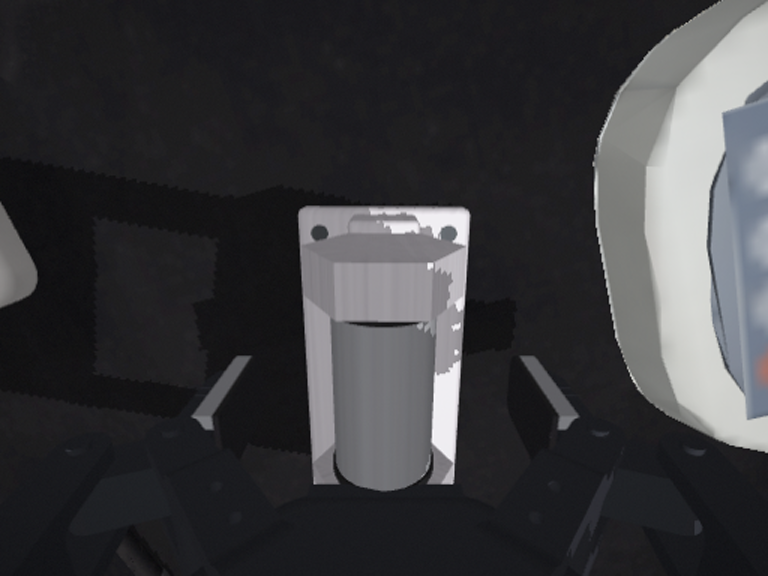

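```bash
python3 -m creep '[[0,0,0,0,0,0,0],[0,0,0,0,0,0,0],[0,0,0,0,0,0,0],[0,0,0,0,0,0,0],[0,0,0,0,0,0,0],[0,0,0,0,0,0,0],[0,0,0,0,0,0,0]]';  python3 -m creep '[[0,0,0,0.004,0,0,0],[0,0,0,0.004,0,0,0],[0,0,0,0.004,0,0,0],[0,0,0,0.004,0,0,0],[0,0,0,0,0,0,0]]'; python3 - <<'E'
from h import *
im,C=save("wrist","w10",s=1.5)
P,Rm=toolR(); o=np.array([.5253,-.2428,0]);u=np.array([-.2706,-.9627,0]);n=np.array([.9627,-.2706,0])
s=manip.state();print("dock coords",(P-o)@u,(P-o)@n,P[2],s['contact_force'],s['gripper_width'])
E
```

```text
time: 9.32
tool_pos: [0.5388, -0.1949, 0.0395]
tool_rot: [-0.0, 0.799, 0.602, -0.0]
contact_force: [-3.4, -1.2, 3.8]
gripper_width: 0.381
time: 9.73
tool_pos: [0.5442, -0.1786, 0.0395]
tool_rot: [0.0, 0.798, 0.602, 0.0]
contact_force: [-0.2, 0.4, 1.4]
gripper_width: 0.377
dock coords -0.06691754955933982 0.0007715851165196266 0.03953782707083835 [0.40048055 0.5339638  1.09179665] 0.3779828909177379
```

View pics/w10.png

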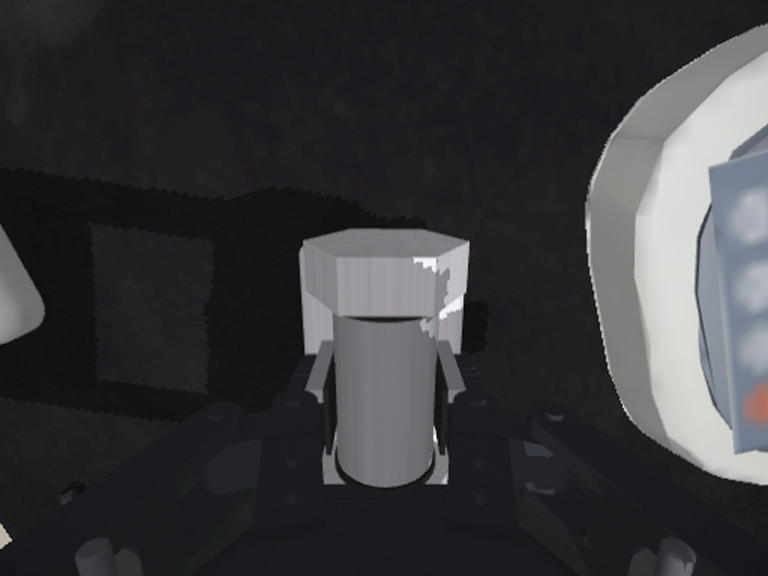

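```bash
python3 -m creep '[[0,0,0,0.008,0,0,0],[0,0,0,0.012,0,0,0],[0,0,0,0.015,0,0,0],[0,0,0,0.01,0,-0.01,0],[0,0,0,0,0,-0.03,0],[0,0,0,0,0,-0.04,0],[0,0,0,0,0,-0.04,0],[0,0,0,0,0,-0.01,0],[0,0,0,0,0,0,0]]'; python3 - <<'E'
from h import *
save("wrist","w11",s=1.5)
save("side","s11",crop=(220,120,330,230),s=5)
P,Rm=toolR(); s=manip.state();print(P,s['contact_force'],s['gripper_width'])
E
```

```text
time: 10.53
tool_pos: [0.5586, -0.1357, 0.1744]
tool_rot: [0.003, 0.798, 0.602, 0.003]
contact_force: [0.4, -0.2, -3.0]
gripper_width: 0.371
[ 0.55523145 -0.13486752  0.16794051] [-0.64567433  1.05057948 -3.14067335] 0.3718815930788777
```

View pics/w11.png

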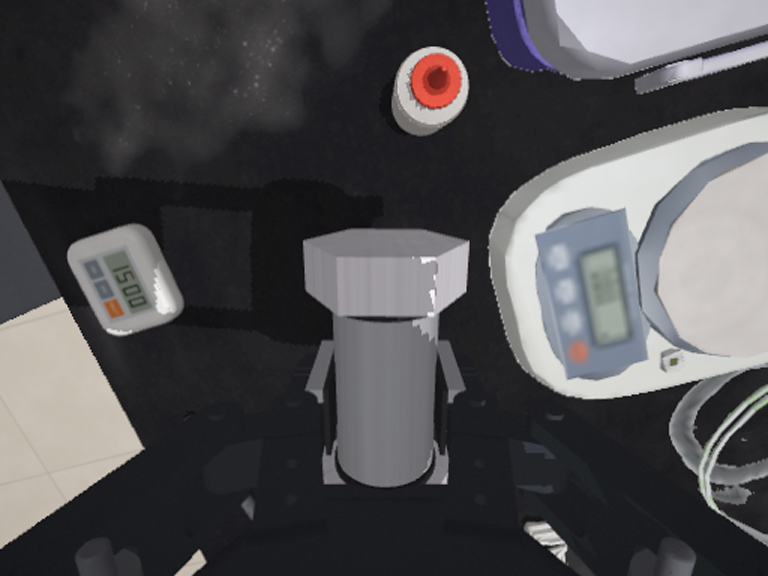

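View pics/s11.png

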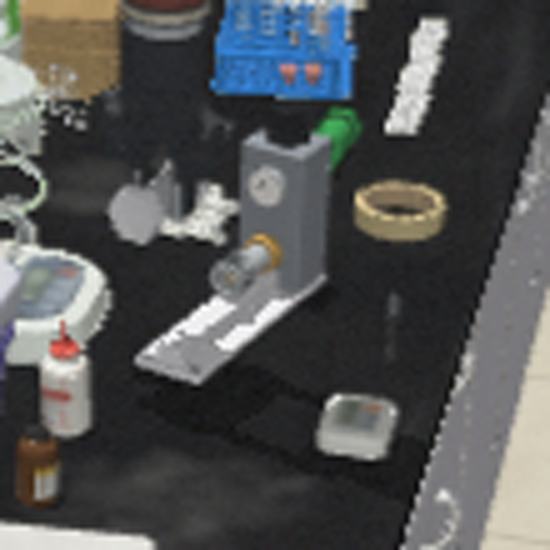

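```bash
python3 - <<'E'
from kin import *
from feas import up_pose
p,r=fit(); print(np.abs(r).max())
def rot(phi,a,e):  # erect angle e (0 lying..90 upright); nipple heading phi at e=0
    f=np.array([np.cos(phi),np.sin(phi),0]);Z=np.array([0,0,1.])
    zt=-np.cos(a)*Z-np.sin(a)*f; xt=np.cos(a)*f-np.sin(a)*Z
    R0=np.column_stack([xt,np.cross(zt,xt),zt])
    return R.from_rotvec(np.cross(f,Z)*e).as_matrix()@R0
for phi in (90,105,120,135):
  for a in (20,30):
    ph,al=np.radians([phi,a]); 
    Rt=rot(ph,al,0);G=np.array([.47,.03,.022]);s=ik(G+Rt[:,2]*.016,Rt,p,seeds=15)
    print(phi,a,[x.round(2).tolist() for x in s])
    if not s: continue
    q=s[0]
    for k in range(0,11):
        t=k/10
        Rt=rot(ph,al,np.radians(90)*t); G=np.array([.47,.03,.18])*(1-t)+np.array([.512,.31,.2])*t
        x=ik(G+Rt[:,2]*.016,Rt,p,q0=q)
        if not x: print("fail",t);break
        q=x[0]
    else: print("ok end",q.round(2), up_pose(ph,al).round(2).tolist()==Rt.round(2).tolist())
# laying pose 
th=np.radians(120-180); xt=np.array([np.cos(th),np.sin(th),0]);zt=np.array([0,0,-1.]);Rt=np.column_stack([xt,np.cross(zt,xt),zt])
print("lay",[x.round(2).tolist() for x in ik(np.array([.47,.03,.006]),Rt,p,seeds=15)])
print(manip.state()['joint_pos'].round(2))
E
```

```text
0.00010582180122142848
90 20 [[0.1, 0.01, 2.1, -0.39, 1.1, 0.29]]
ok end [-0.02  0.04  2.02  1.25  1.43 -0.48] True
90 30 [[0.18, 0.08, 2.07, -0.57, 1.16, 0.46]]
ok end [ 0.02 -0.02  2.    1.09  1.36 -0.36] True
105 20 [[0.09, -0.05, 2.15, -0.41, 1.01, 0.05]]
ok end [-0.01  0.19  1.87  1.14  1.63 -0.54] True
105 30 [[0.19, -0.0, 2.15, -0.62, 1.04, 0.26]]
ok end [ 0.03  0.12  1.86  1.    1.56 -0.47] True
120 20 [[0.08, -0.1, 2.21, -0.4, 0.92, -0.22]]
ok end [ 0.03  0.32  1.71  1.03  1.82 -0.61] True
120 30 [[0.17, -0.09, 2.23, -0.64, 0.9, 0.03]]
ok end [ 0.06  0.25  1.71  0.9   1.74 -0.57] True
135 20 [[0.05, -0.16, 2.26, -0.35, 0.83, -0.53]]
ok end [ 0.09  0.43  1.56  0.91  2.   -0.69] True
135 30 [[0.13, -0.17, 2.31, -0.61, 0.76, -0.26]]
ok end [ 0.11  0.36  1.58  0.8   1.91 -0.69] True
lay [[-0.09, -0.05, 2.13, 0.0, 1.07, 2.52]]
[-0.37 -0.03  1.8   0.    1.37 -0.09]
```

```bash
python3 -m creep '[[0,0,0,0.0272,-0.0254,0,0],[0,0,0,0.0272,-0.0254,0,0],[0,0,0,0.0272,-0.0254,0,0],[0,0,0,0.0272,-0.0254,0,0],[0,0,0,0.0272,-0.0254,0,0]]'; python3 -m creep '[[0,0,7.07,0,0,0,0],[0,0,7.07,0,0,0,0],[0,0,7.07,0,0,0,0],[0,0,7.07,0,0,0,0],[0,0,7.07,0,0,0,0],[0,0,7.07,0,0,0,0],[0,0,7.07,0,0,0,0],[0,0,7.07,0,0,0,0],[0,0,7.07,0,0,0,0],[0,0,7.07,0,0,0,0],[0,0,7.07,0,0,0,0],[0,0,7.07,0,0,0,0],[0,0,7.07,0,0,0,0],[0,0,7.07,0,0,0,0],[0,0,7.07,0,0,0,0],[0,0,7.07,0,0,0,0],[0,0,7.07,0,0,0,0],[0,0,7.07,0,0,0,0],[0,0,7.07,0,0,0,0],[0,0,0,0,0,0,0]]'; python3 - <<'E'
from h import *
P,Rm=toolR(); s=manip.state();print(P,np.degrees(np.arctan2(Rm[1,0],Rm[0,0])),Rm[2].round(3),s['contact_force'],s['gripper_width'],s['joint_pos'].round(2))
save("side","s12",crop=(170,130,330,270),s=4.5)
E
python3 log.py
```

```text
time: 11.05
tool_pos: [0.4679, 0.0316, 0.165]
tool_rot: [-0.003, 0.799, 0.601, -0.003]
contact_force: [0.2, 1.2, -3.2]
gripper_width: 0.374
time: 12.72
tool_pos: [0.469, 0.0303, 0.1653]
tool_rot: [0.001, 0.864, -0.503, -0.003]
contact_force: [-1.2, -0.2, -3.6]
gripper_width: 0.379
[0.46903277 0.03033085 0.16528786] -60.442933934456214 [-0.004  0.006 -1.   ] [-1.15129686 -0.21134604 -3.56273915] 0.3787558239656484 [-0.09 -0.28  2.03  0.    1.4   2.53]
[-0.094 -0.278  2.028  0.     1.398  2.527]
```

View pics/s12.png

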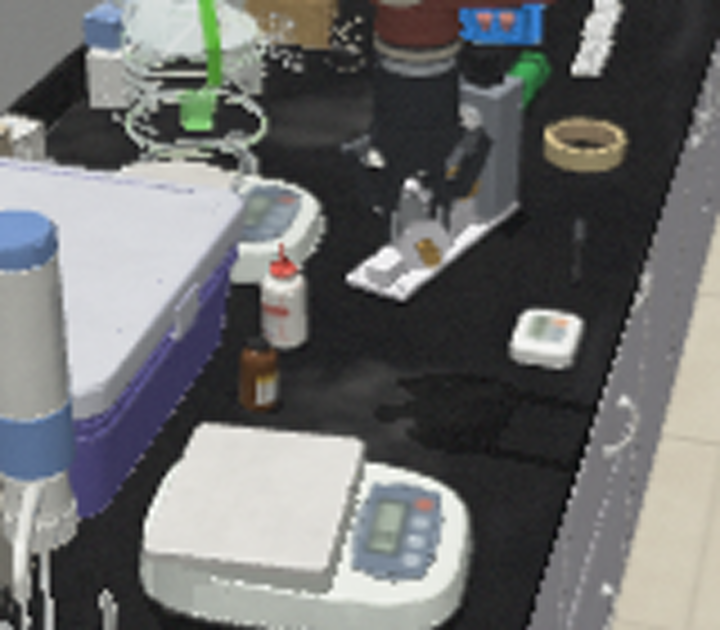

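```bash
python3 -m creep '[[0,0,0,0,0,0.03,0],[0,0,0,0,0,0.035,0],[0,0,0,0,0,0.035,0],[0,0,0,0,0,0.03,0],[0,0,0,0,0,0.015,0],[0,0,0,0,0,0.005,0],[0,0,0,0,0,0.003,0],[0,0,0,0,0,0,0],[0,0,0,0,0,0,0]]'
```

```text
time: 13.52
tool_pos: [0.4724, 0.0298, 0.0175]
tool_rot: [-0.0, 0.865, -0.502, 0.001]
contact_force: [0.1, 0.4, -2.3]
gripper_width: 0.377
```

```bash
python3 -m creep '[[0,0,0,0,0,0.003,0],[0,0,0,0,0,0.003,0],[0,0,0,0,0,0,0]]'; python3 -m creep '[[0,0,0,0,0,0.002,0],[0,0,0,0,0,0,0]]'; python3 -m creep '[[0,0,0,0,0,0.002,0],[0,0,0,0,0,0,0]]'
```

```text
time: 13.77
tool_pos: [0.4716, 0.0299, 0.0105]
tool_rot: [-0.0, 0.865, -0.502, 0.0]
contact_force: [-0.8, 0.0, -2.9]
gripper_width: 0.38
time: 13.93
tool_pos: [0.4713, 0.0299, 0.0082]
tool_rot: [0.0, 0.865, -0.502, -0.0]
contact_force: [0.2, -0.5, -2.8]
gripper_width: 0.378
time: 14.1
tool_pos: [0.4711, 0.0299, 0.006]
tool_rot: [0.0, 0.865, -0.503, -0.0]
contact_force: [0.6, 0.5, -2.4]
gripper_width: 0.377
```

```bash
python3 -m creep '[[0,0,0,0,0,0.001,0],[0,0,0,0,0,0,0]]'; python3 -m creep '[[0,0,0,0,0,0.001,0],[0,0,0,0,0,0,0]]'
```

```text
time: 14.27
tool_pos: [0.4715, 0.0299, 0.0055]
tool_rot: [-0.0, 0.865, -0.502, 0.0]
contact_force: [-1.4, 0.4, 0.6]
gripper_width: 0.375
time: 14.43
tool_pos: [0.4716, 0.0299, 0.0055]
tool_rot: [0.0, 0.865, -0.502, -0.0]
contact_force: [-5.2, 0.5, 7.7]
gripper_width: 0.377
```

```bash
python3 -m creep '[[0,0,0,0,0,-0.001,0.3],[0,0,0,0,0,0,0.6],[0,0,0,0,0,0,1],[0,0,0,0,0,0,1],[0,0,0,0,0,0,1],[0,0,0,0,0,0,1],[0,0,0,0,0,-0.02,1],[0,0,0,0,0,-0.04,1],[0,0,0,0,0,-0.04,1],[0,0,0,0,0,-0.04,1],[0,0,0,0,0,0,1],[0,0,0,0,0,0,1]]'; python3 - <<'E'
from h import *
P,Rm=toolR(); s=manip.state();print(P,s['contact_force'],s['gripper_width'])
save("wrist","w13",s=1.5)
save("side","s13",crop=(170,130,330,270),s=4.5)
r=manip.cut_out("filter","wrist");print([(round(x['confidence'],2),x['rect']) for x in r])
E
```

```text
time: 15.43
tool_pos: [0.4737, 0.0297, 0.149]
tool_rot: [-0.002, 0.865, -0.502, 0.003]
contact_force: [0.5, 0.6, -1.5]
gripper_width: 1.002
[0.47372614 0.02971188 0.14901469] [ 0.47276504  0.62665385 -1.54084074] 1.002087456174466
[(0.77, [234.7, 132.5, 290.3, 242.8])]
```

View pics/w13.png

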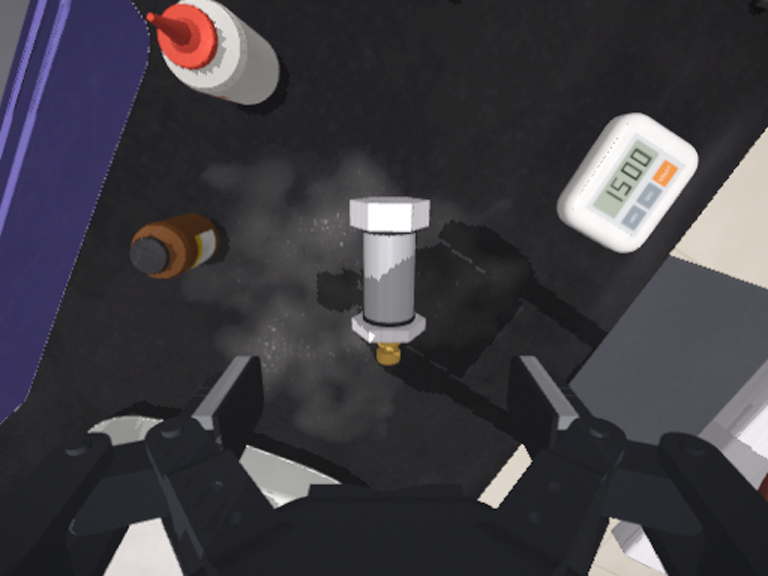

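View pics/s13.png

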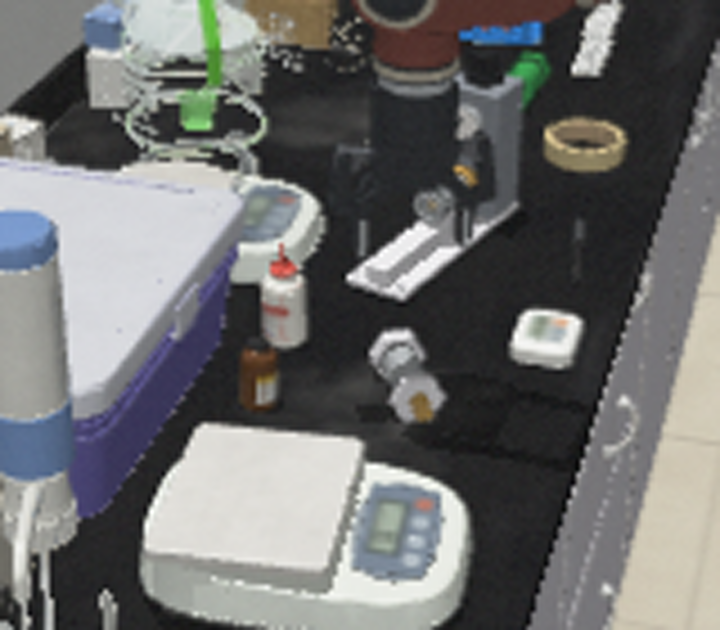

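```bash
python3 -m creep '[[0,0,-6.92,0,0,0,1],[0,0,-6.92,0,0,0,1],[0,0,-6.92,0,0,0,1],[0,0,-6.92,0,0,0,1],[0,0,-6.92,0,0,0,1],[0,0,-6.92,0,0,0,1],[0,0,-6.92,0,0,0,1],[0,0,-6.92,0,0,0,1],[0,0,-6.92,0,0,0,1],[0,0,-6.92,0,0,0,1],[0,0,-6.92,0,0,0,1],[0,0,-6.92,0,0,0,1],[0,0,-6.92,0,0,0,1],[0,0,-6.92,0,0,0,1],[0,0,-6.92,0,0,0,1],[0,0,-6.92,0,0,0,1],[0,0,-6.92,0,0,0,1],[0,0,-6.92,0,0,0,1],[0,0,-6.92,0,0,0,1],[0,0,-6.92,0,0,0,1]]' >/dev/null;  python3 -m creep '[[0,0,-6.92,0,0,0,1],[0,0,-6.92,0,0,0,1],[0,0,-6.92,0,0,0,1],[0,0,-6.92,0,0,0,1],[0,0,-6.92,0,0,0,1],[0,0,-6.92,0,0,0,1],[0,-5.5,0,0,0,0,1],[0,-5.5,0,0,0,0,1],[0,-5.5,0,0,0,0,1],[0,-5.5,0,0,0,0,1],[0,0,0,0,0,0,1],[0,0,0,0,0,0,1]]'; cat > go.py <<'E'
from h import *
P,Rm=toolR(); s=manip.state()
th=np.radians(119.6); f=np.array([np.cos(th),np.sin(th),0]);a=np.radians(22);Z=np.array([0,0,1.])
zt=-np.cos(a)*Z-np.sin(a)*f; xt=np.cos(a)*f-np.sin(a)*Z
Rt=np.column_stack([xt,np.cross(zt,xt),zt])
T=np.array([.4716,.0299,.022])+.004*f+zt*.016
print("P",P.round(4),"rot err deg",np.degrees(R.from_matrix(Rm.T@Rt).as_rotvec()).round(2),"target",T.round(4),"tool-axes delta",(Rm.T@(T-P)).round(4),s['contact_force'].round(1))
E
python3 go.py; python3 - <<'E'
from h import *
im,C=save("wrist","w14",s=1.5)
r=manip.cut_out("filter","wrist");print([(round(x['confidence'],2),x['rect']) for x in r])
th=np.radians(119.6); f=np.array([np.cos(th),np.sin(th),0])
for x in (-.048,-.032,.032,.04,.064): print(x,(proj(C,np.array([.4716,.0299,.022])+f*x)[0]*1.5).round())
E
```

```text
time: 18.25
tool_pos: [0.4696, 0.0307, 0.1427]
tool_rot: [0.162, 0.493, 0.849, -0.097]
contact_force: [0.2, -0.6, -0.3]
gripper_width: 1.004
P [0.4696 0.0307 0.1427] rot err deg [-0.18 -0.2   0.21] target [0.4726 0.0282 0.0072] tool-axes delta [0.0469 0.0019 0.1272] [ 0.2 -0.6 -0.3]
[(0.78, [230.2, 70.6, 291.5, 195.2])]
-0.048 [387. 271.]
-0.032 [387. 251.]
0.032 [388. 156.]
0.04 [388. 141.]
0.064 [388.  95.]
```

View pics/w14.png

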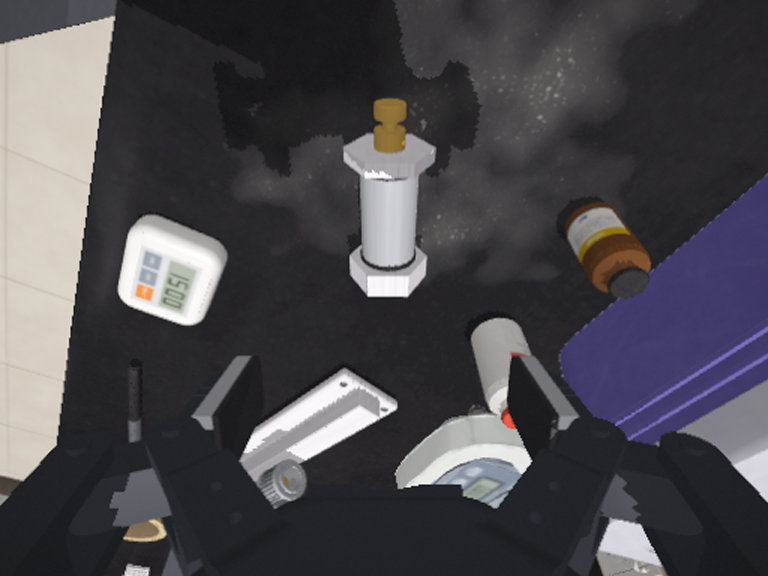

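```bash
python3 -m creep '[[0,0,0,0.0235,0.001,0,1],[0,0,0,0.0235,0.001,0.01,1],[0,0,0,0,0,0.035,1],[0,0,0,0,0,0.035,1],[0,0,0,0,0,0.025,1],[0,0,0,0,0,0.01,1],[0,0,0,0,0,0,1],[0,0,0,0,0,0,1]]'; python3 go.py
```

```text
time: 19.02
tool_pos: [0.4734, 0.0308, 0.0215]
tool_rot: [0.165, 0.495, 0.848, -0.096]
contact_force: [0.5, -0.1, 0.9]
gripper_width: 1.001
P [0.4734 0.0308 0.0215] rot err deg [-0.04 -0.02 -0.1 ] target [0.4726 0.0282 0.0072] tool-axes delta [ 0.0036 -0.002   0.014 ] [ 0.5 -0.1  0.9]
```

```bash
python3 -m creep '[[0,0,0,0.003,-0.001,0.006,1],[0,0,0,0,0,0.004,1],[0,0,0,0,0,0,1],[0,0,0,0,0,0,1]]'; python3 go.py; python3 - <<'E'
from h import *
save("wrist","w15",s=1.5)
E
```

```text
time: 19.35
tool_pos: [0.4728, 0.0303, 0.0112]
tool_rot: [0.165, 0.494, 0.848, -0.096]
contact_force: [0.7, 0.6, -0.7]
gripper_width: 1.0
P [0.4728 0.0303 0.0112] rot err deg [ 0.05  0.02 -0.01] target [0.4726 0.0282 0.0072] tool-axes delta [-0.0001 -0.0012  0.0044] [ 0.7  0.6 -0.7]
```

View pics/w15.png

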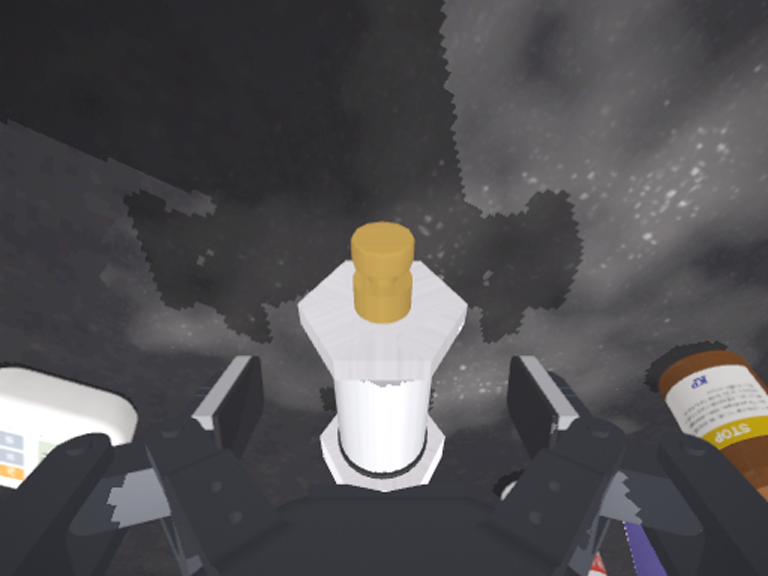

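Filter housing centred between the open pads (housing at 383,420; pads at 235 and 545). Going the last few mm and closing.

```bash
python3 -m creep '[[0,0,0,0,-0.0007,0.0025,1],[0,0,0,0,0,0.001,1],[0,0,0,0,0,0,0],[0,0,0,0,0,0,0],[0,0,0,0,0,0,0],[0,0,0,0,0,0,0],[0,0,0,0,0,0,0],[0,0,0,0,0,0,0],[0,0,0,0,0,0,0],[0,0,0,0,0,0,0]]'; python3 go.py
```

```text
time: 20.23
tool_pos: [0.4728, 0.0286, 0.0077]
tool_rot: [0.165, 0.494, 0.848, -0.096]
contact_force: [-0.3, 2.0, 3.1]
gripper_width: 0.378
P [0.4728 0.0286 0.0077] rot err deg [ 0.03  0.01 -0.02] target [0.4726 0.0282 0.0072] tool-axes delta [-0.0001 -0.0004  0.0006] [-0.3  2.   3.1]
```

```bash
python3 -m creep '[[0,0,0,-0.004,0,-0.01,0],[0,0,0,-0.008,0,-0.02,0],[0,0,0,-0.0127,0,-0.0315,0],[0,0,0,-0.0127,0,-0.0315,0],[0,0,0,-0.0127,0,-0.0315,0],[0,0,0,-0.0127,0,-0.0315,0],[0,0,0,0,0,0,0]]'; python3 -m creep '[[0,6.92,0,0,0,0,0],[0,6.92,0,0,0,0,0],[0,6.92,0,0,0,0,0],[0,6.92,0,0,0,0,0],[0,6.92,0,0,0,0,0],[0,6.92,0,0,0,0,0],[0,6.92,0,0,0,0,0],[0,6.92,0,0,0,0,0],[0,6.92,0,0,0,0,0],[0,6.92,0,0,0,0,0],[0,6.92,0,0,0,0,0],[0,6.92,0,0,0,0,0],[0,6.92,0,0,0,0,0],[0,0,0,0,0,0,0],[0,0,0,0,0,0,0]]'; python3 log.py; python3 - <<'E'
from h import *
P,Rm=toolR();print(P,Rm.round(3))
save("wrist","w16",s=1.5)
save("side","s16",crop=(170,60,410,270),s=3)
save("scene","c16",crop=(130,130,330,280),s=3.5)
E
```

```text
time: 20.82
tool_pos: [0.4762, 0.0289, 0.1845]
tool_rot: [0.171, 0.494, 0.847, -0.092]
contact_force: [1.8, 0.1, -1.7]
gripper_width: 0.378
time: 22.07
tool_pos: [0.4716, 0.0286, 0.1732]
tool_rot: [-0.484, 0.418, 0.716, 0.28]
contact_force: [0.4, 0.5, -2.2]
gripper_width: 0.375
[-0.435  0.309  1.741  0.669  2.091 -0.932]
[0.47157647 0.0286016  0.17321882] [[-0.182  0.87  -0.458]
 [ 0.327  0.493  0.806]
 [ 0.927 -0.003 -0.374]]
```

View pics/w16.png

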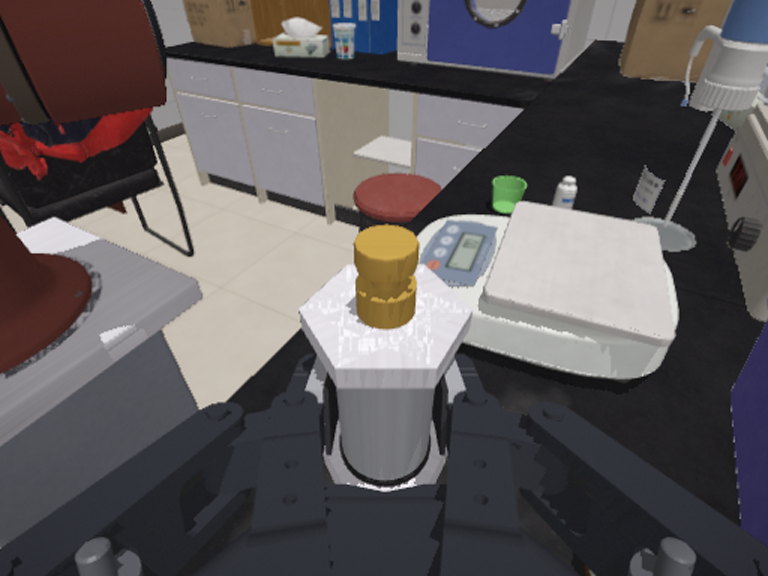

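View pics/s16.png

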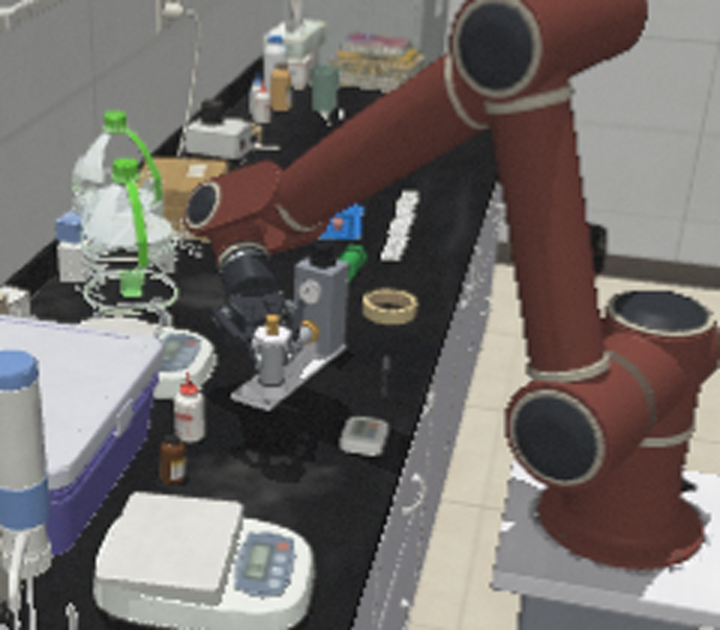

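View pics/c16.png

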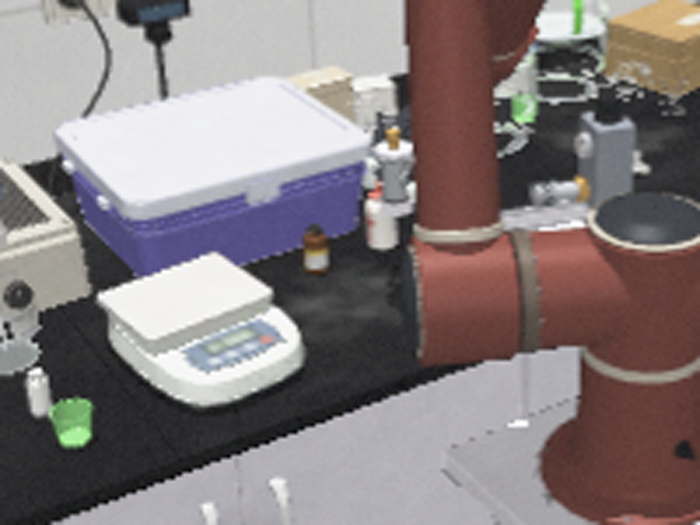

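```bash
python3 - <<'E'
from h import *
W=cal("wrist");S=cal("side");C=cal("scene")
print("W",[atz(W,(x/1.5,y/1.5),.074).round(3) for x,y in [(483,297),(531,205),(664,228),(677,335)]])
print("S",[atz(S,(x/3+170,y/3+60),.074).round(3) for x,y in [(140,494),(243,504),(228,600),(97,583)]])
print("C",[atz(C,(x/3.5+130,y/3.5+130),.074).round(3) for x,y in [(97,297),(213,253),(274,293),(152,347)]])
save("side","s17",crop=(195,215,285,285),s=8)
im=cv2.imread("pics/w16.png"); cv2.imwrite("pics/w16z.png",cv2.resize(im[180:390,410:700],None,fx=2.6,fy=2.6))
for n in ("side","scene","wrist"):
    manip.grab_frame(n)
    for t in ("balance",):
        r=manip.cut_out(t,n);print(n,[(round(x['confidence'],2),x['rect']) for x in r][:2])
E
```

```text
W [array([0.465, 0.203, 0.074]), array([0.459, 0.379, 0.074]), array([0.591, 0.399, 0.074]), array([0.606, 0.234, 0.074])]
S [array([0.591, 0.231, 0.074]), array([0.461, 0.214, 0.074]), array([0.425, 0.398, 0.074]), array([0.575, 0.411, 0.074])]
C [array([0.569, 0.396, 0.074]), array([0.593, 0.228, 0.074]), array([0.452, 0.209, 0.074]), array([0.42 , 0.384, 0.074])]
side [(0.89, [199.5, 222.2, 275.4, 274.6])]
scene [(0.61, [156.9, 199.2, 218.3, 249.0])]
wrist [(0.63, [278.6, 136.5, 450.6, 254.6])]
```

View pics/w16z.png

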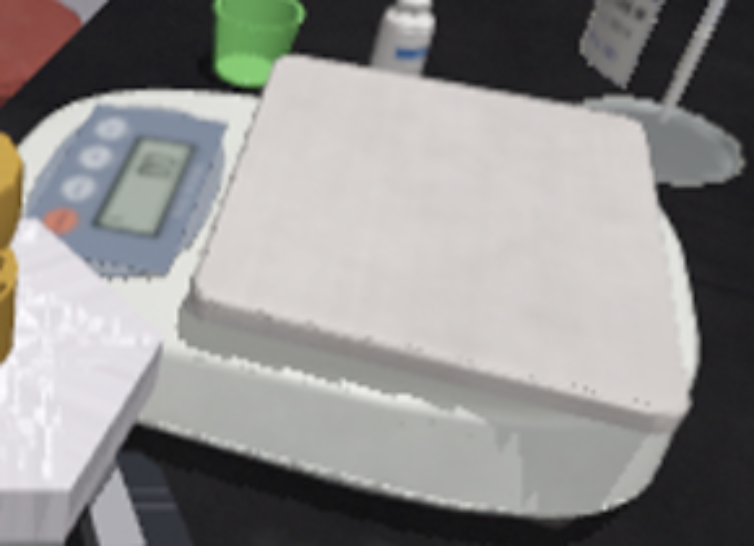

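View pics/s17.png

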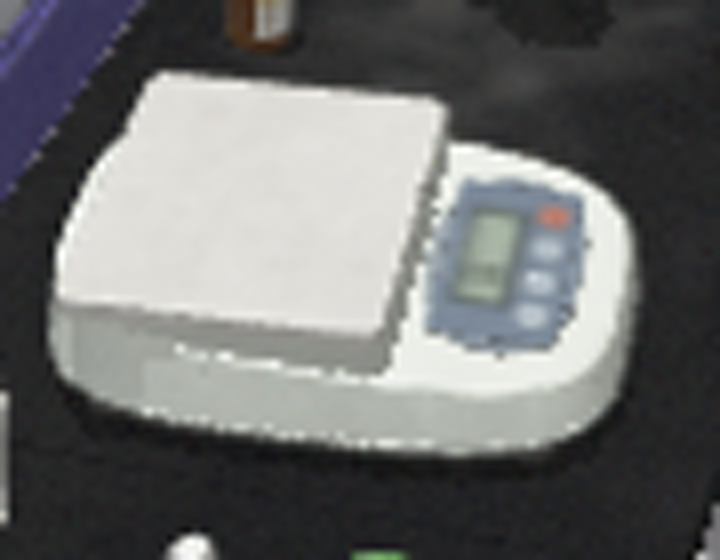

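```bash
python3 - <<'E'
from h import *
from scipy.optimize import least_squares
W=cal("wrist");S=cal("side");C=cal("scene")
w=[((410+x/2.6)/1.5,(180+y/2.6)/1.5) for x,y in [(693,412),(197,302),(275,58),(645,120)]]
s=[(195+x/8,215+y/8) for x,y in [(150,73),(447,100),(380,335),(55,300)]]
c=[(x/3.5+130,y/3.5+130) for x,y in [(213,253),(274,293),(152,347),(97,297)]]
loc=np.array([[.072,-.089],[-.072,-.089],[-.072,.089],[.072,.089]])
def pts(q):
    cy,sy=np.cos(q[2]),np.sin(q[2]); return np.c_[loc@np.array([[cy,sy],[-sy,cy]])+q[:2],np.full(4,q[3])]
for nm,sel in [("all",(0,1,2)),("W",(0,)),("S",(1,)),("C",(2,)),("WS",(0,1)),("SC",(1,2))]:
    obs=[(W,w),(S,s),(C,c)]
    f=lambda q:np.concatenate([(proj(obs[i][0],pts(q))-obs[i][1]).ravel() for i in sel])
    r=least_squares(f,[.512,.31,.1,.074]); print(nm,r.x.round(4),np.abs(r.fun).max().round(1))
E
```

```text
all [0.5235 0.3056 0.1332 0.0721] 2.8
W [0.5244 0.3118 0.1326 0.0688] 1.8
S [0.5308 0.2824 0.1269 0.0544] 0.1
C [0.5508 0.2883 0.1345 0.048 ] 1.0
WS [0.5239 0.3072 0.1321 0.0719] 2.2
SC [0.5257 0.2966 0.1305 0.0645] 1.1
```

```bash
python3 -m creep '[[0,0,0,0.0044,0.009,0.0108,0],[0,0,0,0.0088,0.018,0.0217,0],[0,0,0,0.0088,0.018,0.0217,0],[0,0,0,0.0088,0.018,0.0217,0],[0,0,0,0.0088,0.018,0.0217,0],[0,0,0,0.0088,0.018,0.0217,0],[0,0,0,0.0088,0.018,0.0217,0],[0,0,0,0.0088,0.018,0.0217,0],[0,0,0,0.0088,0.018,0.0217,0],[0,0,0,0.0088,0.018,0.0217,0],[0,0,0,0.0044,0.009,0.0108,0],[0,0,0,0,0,0,0],[0,0,0,0,0,0,0]]'; python3 log.py; python3 - <<'E'
from h import *
P,Rm=toolR();f=np.array([np.cos(np.radians(119.6)),np.sin(np.radians(119.6)),0])
print(P,Rm[2].round(4),"heading",np.degrees(np.arctan2(Rm[1,2],Rm[0,2])),"axis xy",(P-Rm[:,2]*.016)[:2],"tail z",P[2]-.046, (Rm.T@(np.array([.5127,.3209,.13])-P)).round(4))
save("side","s18",crop=(190,180,300,290),s=6)
save("scene","c18",crop=(140,160,240,260),s=6)
E
```

```text
time: 23.65
tool_pos: [0.5125, 0.3217, 0.1755]
tool_rot: [-0.483, 0.417, 0.717, 0.28]
contact_force: [-0.4, -1.0, -3.0]
gripper_width: 0.379
[ 0.035  0.34   1.697  0.998  1.789 -0.626]
[0.51253492 0.32174612 0.17552608] [ 9.269e-01 -8.000e-04 -3.754e-01] heading 119.73947680122724 axis xy [0.51989132 0.3088696 ] tail z 0.12952607951653305 [-0.0425 -0.0002  0.0163]
```

View pics/s18.png

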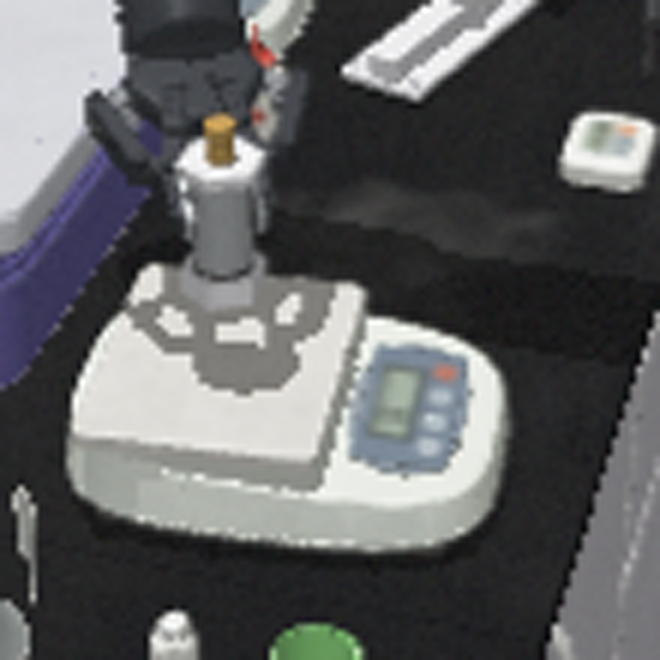

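View pics/c18.png

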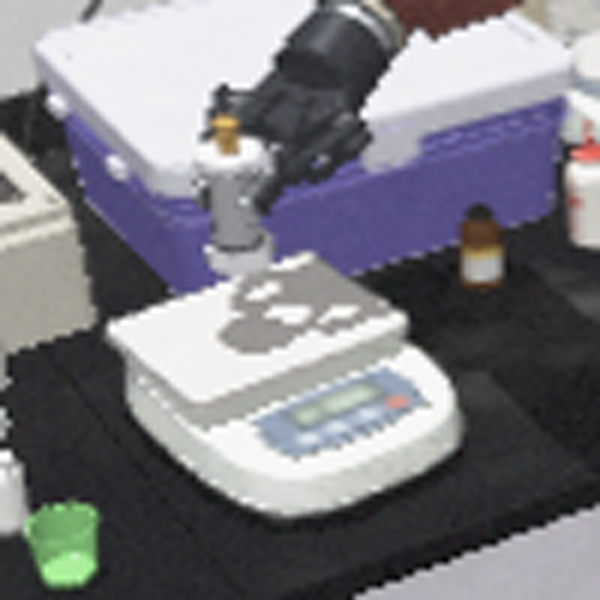

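```bash
python3 -m creep '[[0,0,0,-0.0056,0,0.0023,0],[0,0,0,-0.0111,0,0.0045,0],[0,0,0,-0.0111,0,0.0045,0],[0,0,0,-0.0111,0,0.0045,0],[0,0,0,-0.0037,0,0.0015,0],[0,0,0,0,0,0,0],[0,0,0,0,0,0,0]]'; python3 - <<'E'
from h import *
P,Rm=toolR()
print(P,Rm[2].round(4),"axis xy",(P-Rm[:,2]*.016)[:2],"tail z",P[2]-.046)
save("side","s19",crop=(190,180,300,290),s=6)
save("wrist","w19",s=1.5)
E
```

```text
time: 24.33
tool_pos: [0.5131, 0.3211, 0.1292]
tool_rot: [-0.484, 0.417, 0.716, 0.281]
contact_force: [0.7, 0.6, -2.6]
gripper_width: 0.378
[0.51308384 0.32113125 0.12918929] [ 0.9273 -0.0012 -0.3743] axis xy [0.520414   0.30823119] tail z 0.0831892908935589
```

View pics/s19.png

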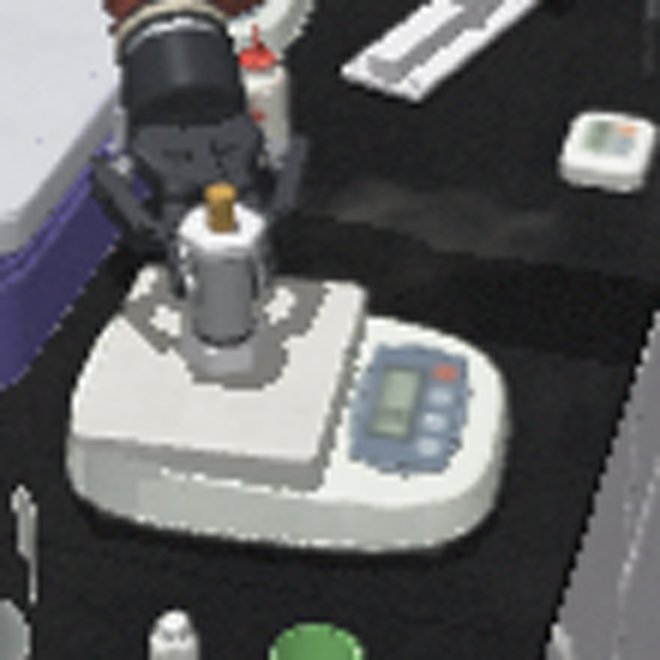

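View pics/w19.png

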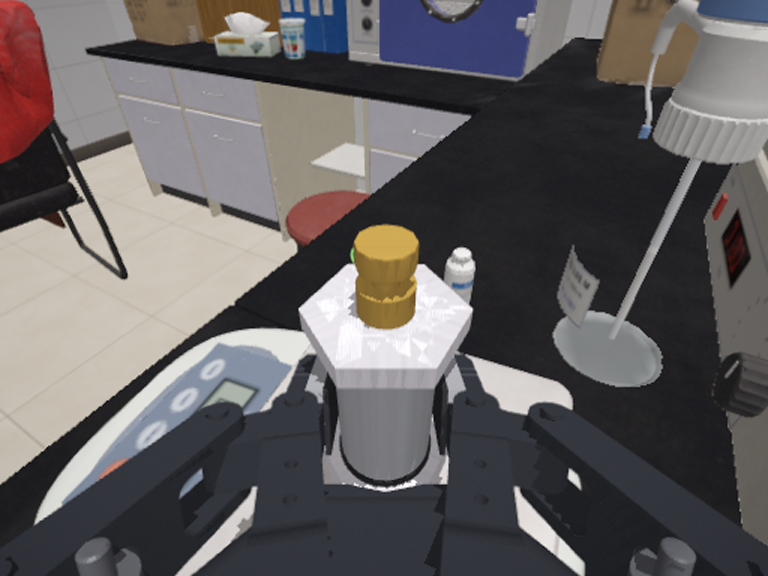

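```bash
python3 -m creep '[[0,0,0,-0.0028,0,0.0011,0],[0,0,0,-0.0019,0,0.0008,0],[0,0,0,0,0,0,0],[0,0,0,0,0,0,0]]'; python3 -m creep '[[0,0,0,-0.0014,0,0.0006,0],[0,0,0,0,0,0,0]]'; python3 -m creep '[[0,0,0,-0.0009,0,0.0004,0],[0,0,0,0,0,0,0]]'; python3 -m creep '[[0,0,0,-0.0009,0,0.0004,0],[0,0,0,0,0,0,0]]'
```

```text
time: 24.77
tool_pos: [0.5133, 0.3212, 0.1248]
tool_rot: [-0.483, 0.417, 0.717, 0.281]
contact_force: [0.4, -0.6, -3.0]
gripper_width: 0.377
time: 24.93
tool_pos: [0.5132, 0.3212, 0.1231]
tool_rot: [-0.483, 0.417, 0.717, 0.281]
contact_force: [0.3, -0.5, -3.2]
gripper_width: 0.381
time: 25.1
tool_pos: [0.5132, 0.3212, 0.122]
tool_rot: [-0.483, 0.417, 0.717, 0.281]
contact_force: [1.1, 0.2, -2.2]
gripper_width: 0.376
time: 25.27
tool_pos: [0.5133, 0.3212, 0.1219]
tool_rot: [-0.483, 0.417, 0.717, 0.281]
contact_force: [-1.1, -1.2, 0.5]
gripper_width: 0.373
```

```bash
python3 -m creep '[[0,0,0,-0.0005,0,0.0002,0],[0,0,0,0,0,0,0]]';  python3 - <<'E'
from h import *
save("side","s20",crop=(190,180,300,290),s=6)
E
```

```text
time: 25.43
tool_pos: [0.5133, 0.3212, 0.1219]
tool_rot: [-0.484, 0.416, 0.717, 0.282]
contact_force: [-1.6, -3.5, 4.2]
gripper_width: 0.377
```

View pics/s20.png

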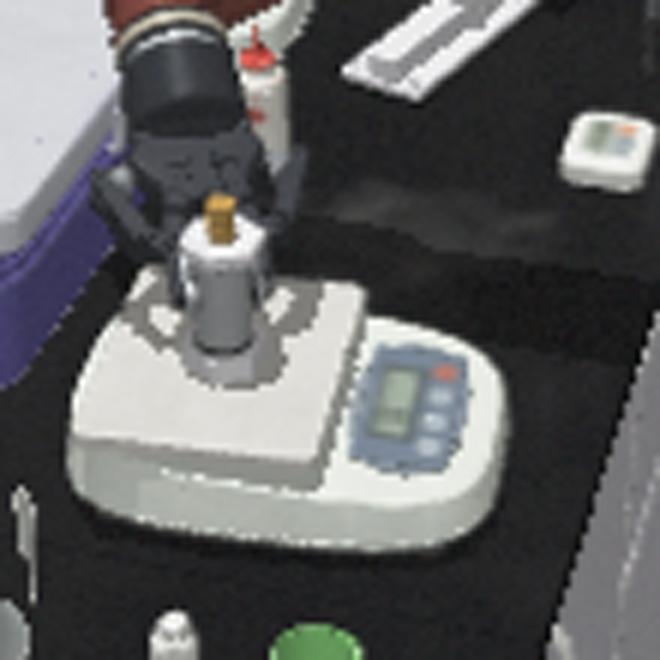

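```bash
python3 -m creep '[[0,0,0,0.0003,0,-0.0001,0.42],[0,0,0,0,0,0,0.5],[0,0,0,0,0,0,0.7],[0,0,0,0,0,0,1],[0,0,0,0,0,0,1],[0,0,0,0,0,0,1],[0,0,0,0,0,0,1]]';  python3 - <<'E'
from h import *
save("side","s21",crop=(190,180,300,290),s=6)
save("wrist","w21",s=1.5)
E
```

```text
time: 26.07
tool_pos: [0.5133, 0.3213, 0.1209]
tool_rot: [-0.483, 0.417, 0.717, 0.281]
contact_force: [-0.9, 0.5, -0.3]
gripper_width: 0.997
```

View pics/w21.png

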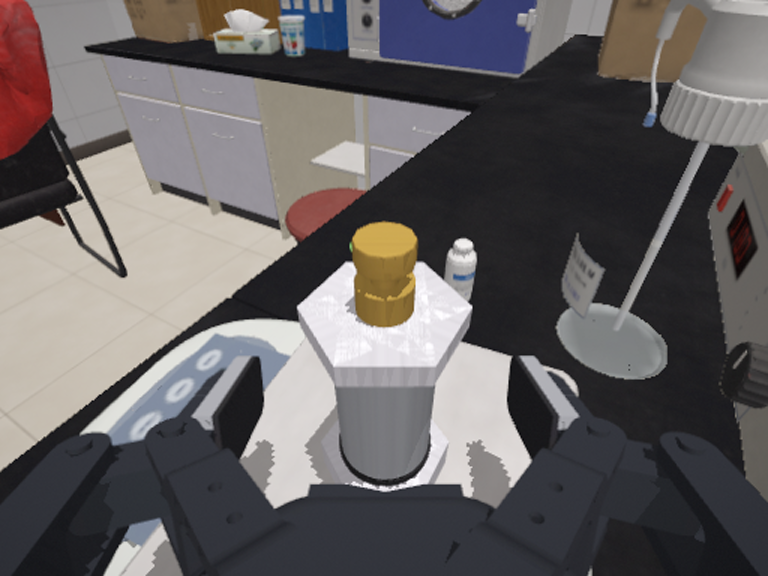

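```bash
python3 -m creep '[[0,0,0,0,0,-0.007,1],[0,0,0,0,0,-0.008,1],[0,0,0,0.0093,0,-0.0037,1],[0,0,0,0.0185,0,-0.0075,1],[0,0,0,0.0278,0,-0.0112,1],[0,0,0,0.0278,0,-0.0112,1],[0,0,0,0.0278,0,-0.0112,1],[0,0,0,0.0278,0,-0.0112,1],[0,0,0,0,0,0,1],[0,0,0,0,0,0,1]]';  python3 - <<'E'
from h import *
save("side","s22",crop=(170,90,330,290),s=3)
save("scene","c22",crop=(120,140,340,270),s=3.5)
save("wrist","w22",s=1.5)
for n in ("side","scene"):
    manip.grab_frame(n);r=manip.cut_out("filter",n);print(n,[(round(x['confidence'],2),x['rect']) for x in r][:3])
for a in [(0.52,.308,.074),(.52,.308,.186)]: print(proj(cal("side"),a),proj(cal("scene"),a))
E
```

```text
time: 27.0
tool_pos: [0.5211, 0.3092, 0.2799]
tool_rot: [-0.481, 0.416, 0.718, 0.283]
contact_force: [-0.8, 0.1, -1.0]
gripper_width: 1.001
side [(0.71, [222.3, 217.1, 233.1, 243.2]), (0.62, [285.6, 144.4, 290.4, 152.9])]
scene [(0.61, [339.8, 168.7, 358.5, 180.6]), (0.5, [173.5, 190.2, 186.4, 217.7])]
[[227.81798316 239.64513338]] [[180.91847507 213.74698062]]
[[227.25217349 213.09834999]] [[178.1898695  191.00130165]]
```

View pics/s22.png

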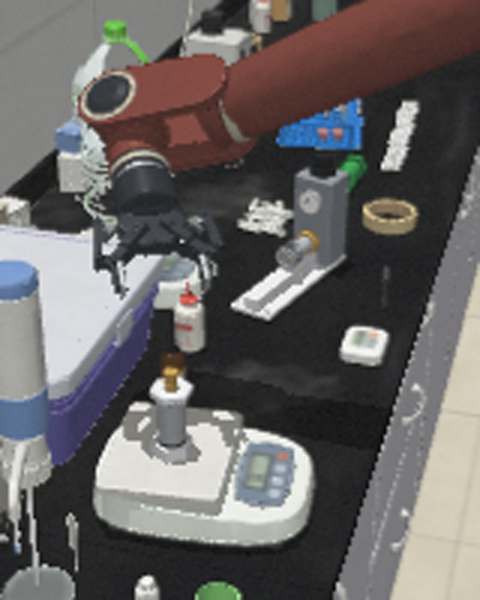

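View pics/c22.png

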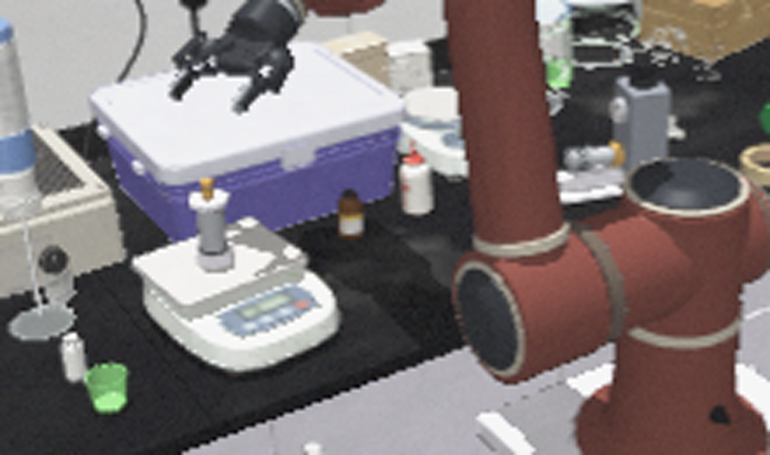

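View pics/w22.png

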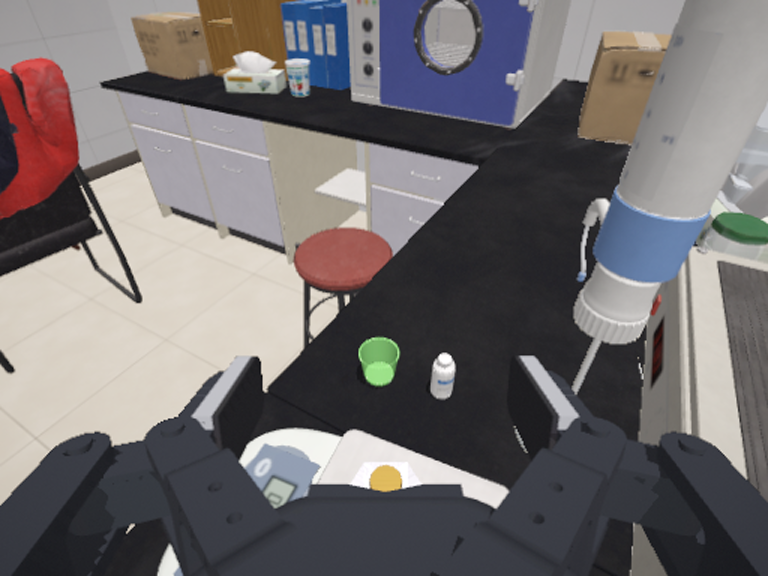

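```bash
python3 - <<'E'
import cv2
im=cv2.imread("pics/w14.png"); cv2.imwrite("pics/w14z.png",cv2.resize(im[340:500,220:420],None,fx=3.5,fy=3.5,interpolation=cv2.INTER_CUBIC))
from plant import manip
print(manip.state()['contact_force'],manip.job_done(),manip.state()['time'])
E
```

```text
the job is handed in; nothing more can be done
the job is handed in; nothing more can be done
```

View pics/w14z.png

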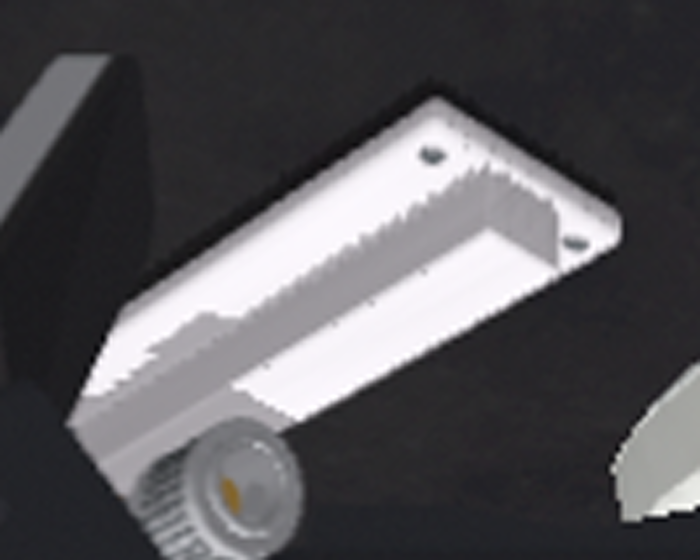

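The filter is standing upright on the balance pan, nipple up, and the job is handed in at about 27 s of the 72 s allowed. I drew the coupling sleeve back until the filter popped out and pulled the filter straight out. I then laid it on its side on the bench, let go, gripped it again from the nipple side, tipped it up and stood it on the pan.

**Last checks**
- **Placing:** the side and scene views show the filter upright, a few millimetres from the fitted pan centre at about (0.52, 0.31). I stopped lowering at about 4 N.
- **Robot and bystanders:** the gripper is open and about 16 cm above where it let go. All the bystanders I could see, which excludes the pen and the cup in some views, looked unmoved.
- **Forces:** the largest reading I saw was about 12 N. I read it only after moves, not during them.

**Checks that disagreed or were weak**
- **Sleeve snap:** I saw this only indirectly. A later wrist picture shows the sleeve rim at or near the socket mouth, and I did not measure its travel.
- **Pan centre:** the single-camera fits differed by up to about 3 cm and put the pan 5 to 26 mm low. I used the fit from all three cameras, with a pan height of 72 mm. Contact came at a height that implies about 76 mm, against the 74 mm given.
- **Dock heights:** my short-baseline measurement came out up to about 13 mm high. I relied on the given 56 mm axis height, which the side view supported to within about one pixel.

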